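# Check the lid hinge of a board test dock, load it and start it

## Task

Check the friction hinge of the test dock first: lift the lid about half way, let go of it and wait two seconds to see that it stays there by itself. Then open the lid upright, let go, and slide every loose circuit board, gold edge first, fully home into a bay of its own in the dock (any bay), so that it drops flat behind the sill. Finally shut the lid, flip the toggle switch beside it fully over to the back, and leave the other things on the bench where they are.

Things in the scene. Friction and masses are not known exactly. Their poses are not given: they have to be found in the camera images.
- dock: Grey test dock fixed to the bench: tray 140 mm deep (x), 246 mm wide (y), side walls to z = 70 mm, open at the front (-x), lid on top, switch pod at its right side (y -123 to -185, 40 mm high). Origin: centre of the tray's underside; x points to the back, the way boards slide in; z up. Floor z = 12 mm; sill 4 mm high on it along the front edge, x -70 to -48; back wall at x = 58; x 13 to 58 is roofed (roof top z = 34 mm).
- bay0 (a point): Bay 0 of 4 (0 is next to the switch pod), at dock y = -81 mm: the point on the tray floor where a board's origin lies when it is fully home (dock x = 5 mm, 3 mm play each way), lying flat, its rear end dropped behind the sill. The bay is a slot under the roof, 48 mm wide, 16 mm high, mouth at dock x = 13 mm, between 6 mm pointed dividers. Axes as the dock's.
- bay1 (a point): Bay 1 of 4 (0 is next to the switch pod), at dock y = -27 mm: the point on the tray floor where a board's origin lies when it is fully home (dock x = 5 mm, 3 mm play each way), lying flat, its rear end dropped behind the sill. The bay is a slot under the roof, 48 mm wide, 16 mm high, mouth at dock x = 13 mm, between 6 mm pointed dividers. Axes as the dock's.
- bay2 (a point): Bay 2 of 4 (0 is next to the switch pod), at dock y = 27 mm: the point on the tray floor where a board's origin lies when it is fully home (dock x = 5 mm, 3 mm play each way), lying flat, its rear end dropped behind the sill. The bay is a slot under the roof, 48 mm wide, 16 mm high, mouth at dock x = 13 mm, between 6 mm pointed dividers. Axes as the dock's.
- bay3 (a point): Bay 3 of 4 (0 is next to the switch pod), at dock y = 81 mm: the point on the tray floor where a board's origin lies when it is fully home (dock x = 5 mm, 3 mm play each way), lying flat, its rear end dropped behind the sill. The bay is a slot under the roof, 48 mm wide, 16 mm high, mouth at dock x = 13 mm, between 6 mm pointed dividers. Axes as the dock's.
- lid (a joint): Angle (rad) of the dock's flat lid, 140 x 246 x 8 mm, grey frame with clear window, 0.3 kg: 0 shut, 0.79 half way, 1.57 upright, 1.75 stop. It turns about the dock's y axis and its front edge rises and goes to the back. A friction hinge holds it wherever it is left; moving it takes 2 to 4 N at the knob.
- lid_knob (a point): Centre of the lid's black barrel knob: a cylinder 22 mm in diameter and 30 mm long, its axis along the dock's y, on a 12 mm wide steel stem 34 mm out from the middle of the lid's front edge. It can be taken by its two flat ends (30 mm apart) from above at every lid angle: it points to the front when the lid is shut, up when it is upright.
- lid_hinge (a point): Point on the lid's hinge axis, middle of the lid's rear edge, 70 mm behind the dock's origin and 71.5 mm above the bench; the knob's centre is 174 mm from it and 4 mm above the lid's underside plane.
- switch (a joint): Toggle switch on the pod, rad: 0 off (leaning to the front, dock -x), 1.0 on (leaning to the back, dock +x). It pivots about the dock's y axis, stays where it is left and needs about 1.5 N at the tip.
- switch_tip (a point): Centre of the toggle's black ball tip, 26 mm in diameter, 50 mm from the pivot and about 106 mm above the bench; it travels 48 mm from off to on.
- board0: Loose circuit board on an aluminium carrier (absent in some starts); all alike. Plate 100 mm long (its x), 44 mm wide (its y), 6 mm thick; about 0.12 kg. Origin: centre of the plate's underside, z up. The +x end (gold contact strip) goes into the slot first. An upright aluminium pull bar 10 mm thick (x), 26 mm wide (y) stands on the plate at x = -38 mm, from z = 6 to 40 mm.
- board1: Loose circuit board on an aluminium carrier (absent in some starts); all alike. Plate 100 mm long (its x), 44 mm wide (its y), 6 mm thick; about 0.12 kg. Origin: centre of the plate's underside, z up. The +x end (gold contact strip) goes into the slot first. An upright aluminium pull bar 10 mm thick (x), 26 mm wide (y) stands on the plate at x = -38 mm, from z = 6 to 40 mm.
- board2: Loose circuit board on an aluminium carrier (absent in some starts); all alike. Plate 100 mm long (its x), 44 mm wide (its y), 6 mm thick; about 0.12 kg. Origin: centre of the plate's underside, z up. The +x end (gold contact strip) goes into the slot first. An upright aluminium pull bar 10 mm thick (x), 26 mm wide (y) stands on the plate at x = -38 mm, from z = 6 to 40 mm.
- board3: Loose circuit board on an aluminium carrier (absent in some starts); all alike. Plate 100 mm long (its x), 44 mm wide (its y), 6 mm thick; about 0.12 kg. Origin: centre of the plate's underside, z up. The +x end (gold contact strip) goes into the slot first. An upright aluminium pull bar 10 mm thick (x), 26 mm wide (y) stands on the plate at x = -38 mm, from z = 6 to 40 mm.
- multimeter: Bystander: grey multimeter lying flat, 180 x 85 x 45 mm, origin centre of underside.
- solder_spool: Bystander: metal spool, 54 mm in diameter, 45 mm high, standing, origin centre of underside.
- mug: Bystander: white mug, 80 mm in diameter, 90 mm high, origin centre of underside.
- screwdriver: Bystander: black-handled screwdriver lying along its x, 160 mm long, 26 mm thick.
- flux_jar: Bystander: small white jar with black cap, 44 mm in diameter, 55 mm high, origin centre of underside.
- parts_tray: Bystander: grey divided tray 110 x 80 x 25 mm, origin centre of underside.
Mind the look-alikes: they are no part of the job. Leave any blue or purple look-alike of the board0 alone.

How it is judged:
On the way, in this order (a step that is already met when the one before it is completed fails the run):
1. the lid stands about half way (0.5 to 1.1 rad) by itself, untouched and still, for a second (value of joint lid between 0.5 and 1.1 rad and velocity of joint lid between -0.03 and 0.03 rad/s and contact force between the fingers and lid below 0.2 N), for 1 s.
2. the lid stands upright (over 1.35 rad), untouched (value of joint lid above 1.35 rad and contact force between the fingers and lid below 0.2 N), for 0.2 s.
3. every board is home in a bay while the lid is open (x of board0 in the frame of dock between 0 and 0.014 m and y of board0 in the frame of dock between -0.1 and 0.1 m and z of board0 in the frame of dock between 0.008 and 0.016 m and angle between the x axis of each of board0, board1, board2, board3 and the x axis of dock, either way round below 0.2 rad and x of board1 in the frame of dock between 0 and 0.014 m and y of board1 in the frame of dock between -0.1 and 0.1 m and z of board1 in the frame of dock between 0.008 and 0.016 m and x of board2 in the frame of dock between 0 and 0.014 m and y of board2 in the frame of dock between -0.1 and 0.1 m and z of board2 in the frame of dock between 0.008 and 0.016 m and x of board3 in the frame of dock between 0 and 0.014 m and y of board3 in the frame of dock between -0.1 and 0.1 m and z of board3 in the frame of dock between 0.008 and 0.016 m and value of joint lid above 1.1 rad), for 0.2 s.
4. the lid is shut with the boards home (x of board0 in the frame of dock between 0 and 0.014 m and y of board0 in the frame of dock between -0.1 and 0.1 m and z of board0 in the frame of dock between 0.008 and 0.016 m and angle between the x axis of each of board0, board1, board2, board3 and the x axis of dock, either way round below 0.2 rad and x of board1 in the frame of dock between 0 and 0.014 m and y of board1 in the frame of dock between -0.1 and 0.1 m and z of board1 in the frame of dock between 0.008 and 0.016 m and x of board2 in the frame of dock between 0 and 0.014 m and y of board2 in the frame of dock between -0.1 and 0.1 m and z of board2 in the frame of dock between 0.008 and 0.016 m and x of board3 in the frame of dock between 0 and 0.014 m and y of board3 in the frame of dock between -0.1 and 0.1 m and z of board3 in the frame of dock between 0.008 and 0.016 m and value of joint lid below 0.06 rad), for 0.2 s.
5. the toggle is flipped to the back with the lid shut (value of joint switch above 0.85 rad and value of joint lid below 0.06 rad), for 0.2 s.
At the end, for the whole second after the job is handed in: Every board that is present lies in a bay, home behind the sill (origin at dock x over 0 mm) and flat on the tray floor, its length within 0.2 rad of the dock's x, at rest; the lid is shut (under 0.06 rad); the toggle is on (over 0.85 rad) (all of step 5 and x of board0 in the frame of dock between 0 and 0.014 m and y of board0 in the frame of dock between -0.1 and 0.1 m and z of board0 in the frame of dock between 0.008 and 0.016 m and angle between the x axis of each of board0, board1, board2, board3 and the x axis of dock, either way round below 0.2 rad and x of board1 in the frame of dock between 0 and 0.014 m and y of board1 in the frame of dock between -0.1 and 0.1 m and z of board1 in the frame of dock between 0.008 and 0.016 m and x of board2 in the frame of dock between 0 and 0.014 m and y of board2 in the frame of dock between -0.1 and 0.1 m and z of board2 in the frame of dock between 0.008 and 0.016 m and x of board3 in the frame of dock between 0 and 0.014 m and y of board3 in the frame of dock between -0.1 and 0.1 m and z of board3 in the frame of dock between 0.008 and 0.016 m and linear speed of each of board0, board1, board2, board3 below 0.02 m/s and contact force between the fingers and lid below 0.2 N); the robot touches nothing.
It fails at once if the multimeter, solder spool, mug, screwdriver, flux jar or parts tray is pushed more than 50 mm from its place (distance of any of multimeter, solder_spool, mug, screwdriver, flux_jar, parts_tray from where it was at the start of the episode above 0.05 m).
Of board0, board1, board2, board3 only 2 to 4 are there at a start; the rules pass over those that are not, and their reading is None.
At some moment in a run one of board0, board1, board2, board3 may be knocked a few centimetres aside while the robot is not near it.
Once in a run the grip may slacken for a moment while it holds something.
It also fails if it takes over 210 s, if anything falls off the work surface, if the arm or the gripper's body presses on something with over 40 N, if the wrist force passes 120 N, or if a joint passes its speed limit or range.

## Robot

A 6-joint arm with a two-finger parallel gripper is mounted at the origin on the work surface. World frame = base frame: x ahead of the robot, y to its left, z up, the work surface at z = 0. Lengths are in m, angles in rad, forces in N, time in s.
With the tool pointing down it reaches from about 0.275 to 0.725 m from the base axis. Payload 15.9 kg.
Tool frame: the origin (TCP) lies midway between the tips of the shut fingers; the grasp point (between the pads) lies 19 mm behind it; z points along the fingers, y is the direction in which the jaws open and shut (so a half turn about z gives the same grasp; the last joint's range is limited). The gripper opens to 85 mm and grips with 20 to 120 N. Pads are 22 mm wide; open, the fingers measure 114 mm over their backs; the gripper's body (76 mm by 85 mm) begins 54 mm behind the grasp point. The pads swing forward as they close: fully open they stand 13 mm farther back than shut.
Start: joints at [1.308, 0.213, -0.034, 1.323, 0, 1.571], TCP at [0.13, 0.483, 0.231] pointing down, gripper open.
Joint ranges: [-2.98, 2.98], [-0.74, 1.72], [-1.14, 1.35], [-2.1, 2.04], [-1.57, 1.44], [-3.14, 3.14]. Speed limits (rad/s): [1.89, 1.89, 2.39, 2.57, 3.14, 3.14].

## Interface

Orientations are given as a rotation vector (axis times angle).
In Python, from plant import readout, camera, camera_model, r gives the robot as it stands.
- The arm moves only by the tool apply_moves, never from a script. Its arguments are lists of equal length, an entry for each row: "travel": the shift along the world's x, y, z in cm, a list of three; "rotation": the turn, a rotation vector about the world's x, y, z in rad, a list of three. In form: {"travel": [[dx, dy, dz], ...], "rotation": [[rx, ry, rz], ...]}. A call has 1 to 10 rows; each row is the pose to reach, as a shift and turn from the pose commanded when the call began; what a row does not reach only later rows make up. A row lasts 1/12 s, in which the tool goes at most 41.7 mm and 7.16 degrees, less where a joint would pass 70% of its speed; a pose out of reach is approached as far as the arm can. A call with a gripper value outside its range is refused whole. "claw" is the closure, from 0 (fully open) to 1 (shut), set as the call begins (left out, the last holds). The fingers move at their own pace and stop on an object; "squeeze" is the grip in N (left out, the last holds). Time passes only in rows, so rows that repeat a pose let the fingers close. It gives the time, the measured TCP pose, the force and the opening at its end, in the units of the state.
- readout.state(): the state, without advancing time (a new reading comes with each control period).
- camera(name): name is "scene" or "top" or "wrist"; returns (picture, depth): 400x640x3 uint8, red, green, blue; 400x640 float32, m along the optical axis (not along the pixel's ray), 0 where there is no reading.
- camera_model(name): a dict with "K" (3x3 intrinsics, pixels), "extrinsics" (4x4, takes a point from camera to world coordinates). Camera axes: x right, y up, looking along -z (the intrinsics and any distortion apply to the point x, -y, -z); pixel columns grow to the right and rows downward; lengths in m; the calibration is good to about 2 mm. A picture is of the moment at which its call begins: read the wrist's pose just before it. camera_model takes no time and is no camera call; for the wrist camera it gives the pose at the moment of the call.
- r.finish_job(): hands the job in, once; it reports no verdict.
The state is a dict: "clock": time; "joint_pos": joint angles; "joint_velocities": joint speeds; "joint_efforts": joint torques, N m; "position": TCP position; "ee_rot": TCP orientation; "force": force on the tool from outside, world axes, zero at the start; "torque": the same for the moment, N m; "width": opening from 0.0 (shut) to 1.0 (fully open).
Only numpy, scipy, OpenCV 4.12 (cv2) and the standard library are available. Lean on these libraries where they do the work, as an engineer would, in place of code of your own. Each camera call takes 0.05 s, during which the arm holds its last target.

## Working session

There is one attempt and no reset: what is moved stays moved. The work goes in short steps, Python scripts to look and compute and a tool call to move; the robot and the scene stay as the last step left them, time stands still between calls to the robot, and variables do not carry over. Pictures are saved under pics/ and viewed, and the job is handed in when it is done.

Besides the shell and the picture viewer there is one more tool, called after "Call:" in YAML: its name, and indented under it one key for each argument. apply_moves: Moves the arm, as the interface text tells. Its arguments: {"type":"object","properties":{"travel":{"type":"array"},"rotation":{"type":"array"},"claw":{"type":"number"},"squeeze":{"type":"number"}},"required":["travel","rotation"]}

```bash
ls; mkdir -p pics; python3 - <<'E'
from plant import readout, camera, camera_model, r
import cv2, numpy as np
s=readout.state(); print({k:np.round(v,3) for k,v in s.items()})
for n in ("scene","top","wrist"):
    m=camera_model(n); print(n,np.round(m["K"],1).tolist(),np.round(m["extrinsics"],3).tolist(),m.keys())
    p,d=camera(n); cv2.imwrite(f"pics/{n}0.png",p[:,:,::-1]); np.savez(f"pics/{n}0.npz",p=p,d=d,K=m["K"],E=m["extrinsics"])
E
```

```text
pics
{'clock': np.float64(0.0), 'joint_pos': array([ 1.308,  0.213, -0.035,  1.324, -0.   ,  1.571]), 'joint_velocities': array([-0.   ,  0.   ,  0.   , -0.001, -0.003,  0.001]), 'joint_efforts': array([ 0.0000e+00, -6.8617e+01,  4.8711e+01,  1.8000e-02,  0.0000e+00,
        0.0000e+00]), 'position': array([0.13 , 0.483, 0.231]), 'ee_rot': array([-4.120e-01, -3.114e+00,  2.000e-03]), 'force': array([ 0.001, -0.649, -0.186]), 'torque': array([ 0.045,  0.029, -0.015]), 'width': np.float64(1.0)}
scene [[408.8, 0.0, 315.0], [0.0, 408.8, 205.1], [0.0, 0.0, 1.0]] [[-0.128, -0.857, 0.5, 1.002], [0.992, -0.108, 0.069, 0.076], [-0.005, 0.504, 0.863, 0.997], [0.0, 0.0, 0.0, 1.0]] dict_keys(['K', 'extrinsics'])
top [[440.4, 0.0, 321.4], [0.0, 440.4, 205.3], [0.0, 0.0, 1.0]] [[0.021, 0.996, -0.085, 0.394], [-1.0, 0.022, 0.006, -0.006], [0.008, 0.085, 0.996, 1.222], [0.0, 0.0, 0.0, 1.0]] dict_keys(['K', 'extrinsics'])
wrist [[323.8, 0.0, 317.6], [0.0, 323.8, 199.6], [0.0, 0.0, 1.0]] [[0.258, -0.929, -0.266, 0.063], [0.966, 0.248, 0.072, 0.5], [-0.001, -0.276, 0.961, 0.374], [0.0, 0.0, 0.0, 1.0]] dict_keys(['K', 'extrinsics'])
```

View pics/top0.png

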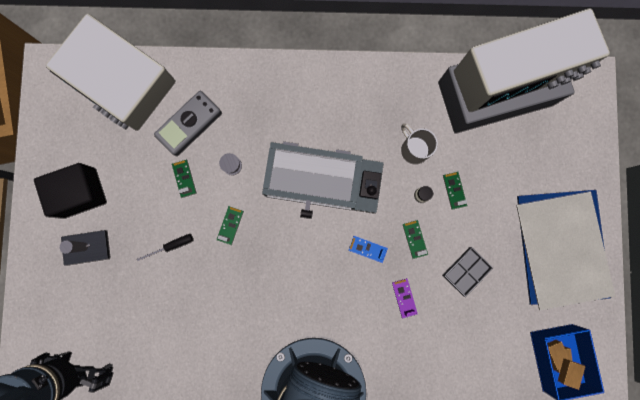

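View pics/scene0.png

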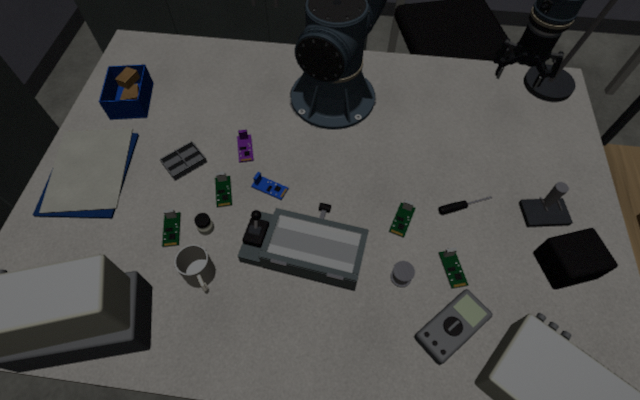

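View pics/wrist0.png

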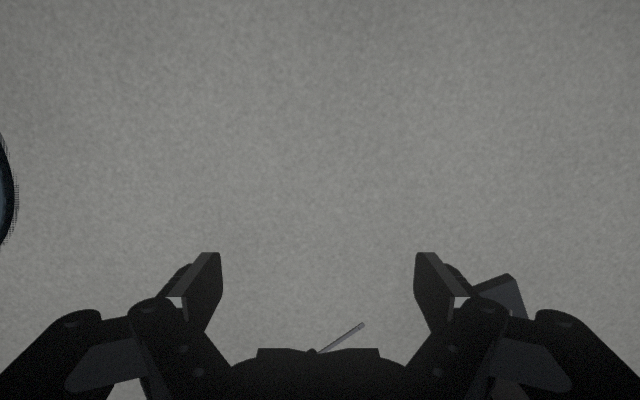

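```bash
cat > h.py <<'E'
import numpy as np, cv2
def load(f): 
    z=np.load(f); return z["p"],z["d"],z["K"],z["E"]
def ray(K,E,u,v):
    d=np.array([(u-K[0,2])/K[0,0],-(v-K[1,2])/K[1,1],-1.0]); return E[:3,3],E[:3,:3]@d
def onz(K,E,u,v,z):
    o,d=ray(K,E,u,v); t=(z-o[2])/d[2]; return o+t*d
def byd(K,E,u,v,dep):
    o,d=ray(K,E,u,v); return o+dep*d
def proj(K,E,P):
    c=E[:3,:3].T@(np.asarray(P)-E[:3,3]); return np.array([K[0,2]+K[0,0]*c[0]/-c[2], K[1,2]+K[1,1]*(-c[1])/-c[2]])
def cloud(d,K,E):
    v,u=np.mgrid[0:d.shape[0],0:d.shape[1]]
    c=np.stack([(u-K[0,2])/K[0,0]*d,-(v-K[1,2])/K[1,1]*d,-d],-1); return c@E[:3,:3].T+E[:3,3]
E
python3 - <<'E'
from h import *
p,d,K,E=load("pics/top0.npz")
C=cloud(d,K,E); print("table z",np.median(C[300:330,150:250,2]), C[...,2][300:330,150:250].std())
im=p[130:330,140:490][:,:,::-1]
cv2.imwrite("pics/topz.png",cv2.resize(im,(800,457),interpolation=cv2.INTER_CUBIC))
hsv=cv2.cvtColor(p,cv2.COLOR_RGB2HSV)
m=cv2.inRange(hsv,(40,90,30),(85,255,255))
m=cv2.morphologyEx(m,cv2.MORPH_CLOSE,np.ones((5,5)))
n,l,st,ce=cv2.connectedComponentsWithStats(m)
for i in range(1,n):
    if st[i,4]>60: print(st[i],ce[i], onz(K,E,*ce[i],0.006).round(3))
# dock details
p2,d2,K2,E2=load("pics/scene0.npz")
cv2.imwrite("pics/scenez.png",cv2.resize(p2[140:310,130:480][:,:,::-1],(800,389),interpolation=cv2.INTER_CUBIC)*1)
for (u,v) in [(265,145),(312,180),(306,213),(371,190),(350,180),(280,155)]:
    print((u,v),C[v,u].round(3))
E
```

```text
table z -0.0003110855170651572 0.07046486496950718
[172 160  24  37 430] [183.57209302 177.08837209] [0.568 0.371 0.006]
[444 172  22  37 480] [454.54166667 190.64583333] [ 0.547 -0.383  0.006]
[219 207  24  37 436] [230.05963303 224.88073394] [0.438 0.237 0.006]
[403 221  23  37 413] [414.27360775 238.37288136] [ 0.412 -0.271  0.006]
(265, 145) [0.665 0.149 0.002]
(312, 180) [0.558 0.013 0.077]
(306, 213) [0.47  0.026 0.086]
(371, 190) [ 0.53  -0.137  0.12 ]
(350, 180) [ 0.56  -0.086  0.079]
(280, 155) [0.623 0.099 0.076]
```

View pics/topz.png

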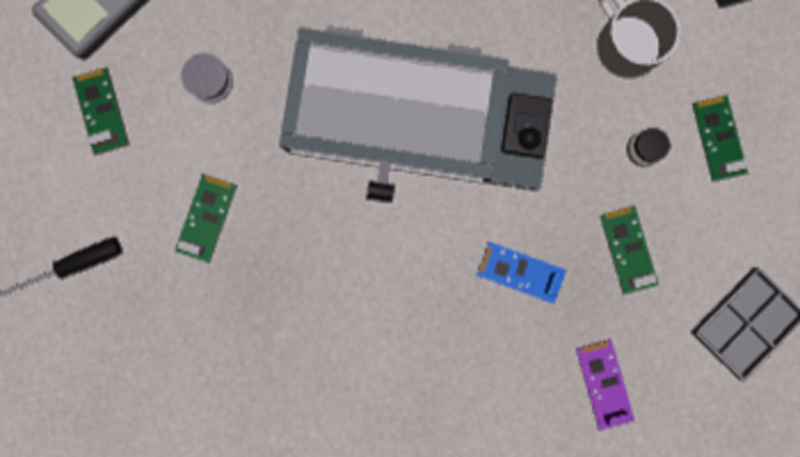

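View pics/scenez.png

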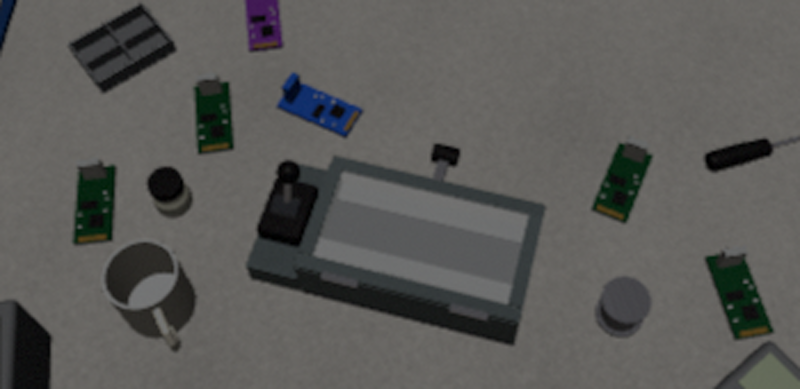

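```bash
python3 - <<'E'
from h import *
p,d,K,E=load("pics/top0.npz"); C=cloud(d,K,E)
print("table", [C[v,u].round(4).tolist() for u,v in [(350,300),(200,280),(480,220)]])
# lid top plane
reg=np.zeros(d.shape,bool); reg[120:230,250:400]=1
z=C[...,2]; print(np.histogram(z[reg],bins=np.arange(-.01,.13,.005)))
m=reg&(z>.065)&(z<.09)
n,l,st,ce=cv2.connectedComponentsWithStats(m.astype(np.uint8)); i=1+np.argmax(st[1:,4]); m=l==i
print(st[i])
# lid outline via contour in rectified z=.0795 plane
P=C[m][:,:2].astype(np.float32)
r_=cv2.minAreaRect(P*1000); print("lid rect mm",r_, cv2.boxPoints(r_).round(1).tolist())
# board rects in the z=0.006 plane
hsv=cv2.cvtColor(p,cv2.COLOR_RGB2HSV)
cv2.imwrite("pics/hsvtest.png",cv2.resize(p[150:215,160:200][:,:,::-1],None,fx=9,fy=9,interpolation=cv2.INTER_NEAREST))
cv2.imwrite("pics/dockz.png",cv2.resize(p[130:225,255:390][:,:,::-1],None,fx=5.5,fy=5.5,interpolation=cv2.INTER_CUBIC))
E
```

```text
table [[0.24, -0.0975, -0.0031], [0.2856, 0.3156, -0.0041], [0.467, -0.4547, 0.0031]]
(array([ 256, 5170, 4395,  128,   81,   92,    9,    3,   16,  310,  280,
         14,    4,   17,  191,  147,  606, 3606,  978,   46,    1,    0,
          0,    8,   19,   49,    6,    0]), array([-0.01 , -0.005,  0.   ,  0.005,  0.01 ,  0.015,  0.02 ,  0.025,
        0.03 ,  0.035,  0.04 ,  0.045,  0.05 ,  0.055,  0.06 ,  0.065,
        0.07 ,  0.075,  0.08 ,  0.085,  0.09 ,  0.095,  0.1  ,  0.105,
        0.11 ,  0.115,  0.12 ,  0.125,  0.13 ]))
[ 262  142  101   77 5169]
lid rect mm ((553.7713012695312, 15.143386840820312), (246.36090087890625, 191.9371337890625), 82.43244934082031) [[442.3999938964844, -94.30000305175781], [632.7000122070312, -119.5999984741211], [665.0999755859375, 124.5999984741211], [474.8999938964844, 149.89999389648438]]
```

View pics/dockz.png

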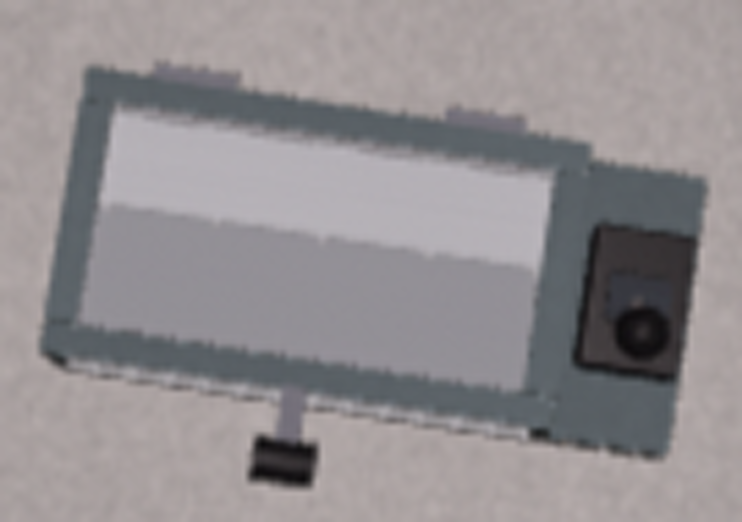

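View pics/hsvtest.png

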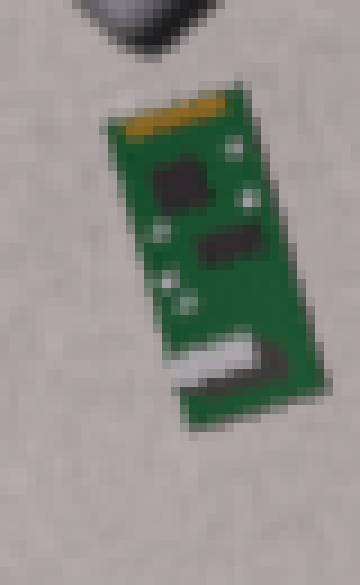

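```bash
python3 - <<'E'
from h import *
p,d,K,E=load("pics/top0.npz"); C=cloud(d,K,E)
px=[(88,68),(590,147),(552,408),(45,345)]
c=np.array([onz(K,E,255+u/5.5-.4,130+v/5.5-.4,.0795) for u,v in px])
print(c.round(4)); 
for i in range(4): print(np.linalg.norm(c[i]-c[(i+1)%4]).round(4))
o=c.mean(0); y=(c[0]+c[3]-c[1]-c[2])/2; yaw=np.arctan2(-y[0],y[1]); x=(c[0]+c[1]-c[2]-c[3])/2
print("yaw",yaw,np.degrees(yaw),"from x",np.arctan2(x[1],x[0]),"origin",o)
R=np.array([[np.cos(yaw),-np.sin(yaw)],[np.sin(yaw),np.cos(yaw)]])
knob=o[:2]+R@[-104,0]*np.array(1e-3); print("knob pred",knob)
ku,kv=255+283/5.5-.4,130+461/5.5-.4
print("knob seen",onz(K,E,ku,kv,.082), "tip off",onz(K,E,255+642/5.5,130+330/5.5,.115))
p2,d2,K2,E2=load("pics/scene0.npz")
# triangulate knob: scene zoomed factor 800/350
s=800/350
def tri(r1,r2):
    (o1,d1),(o2,d2)=r1,r2; A=np.stack([d1,-d2],1); t=np.linalg.lstsq(A,o2-o1,rcond=None)[0]
    a,b=o1+t[0]*d1,o2+t[1]*d2; return (a+b)/2,np.linalg.norm(a-b)
print("knob tri",tri(ray(K,E,ku,kv),ray(K2,E2,130+445/s,140+155/s)))
print("tip tri",tri(ray(K,E,255+642/5.5,130+330/5.5),ray(K2,E2,130+288/s,140+171/s)))
# tip predicted lateral in dock frame
# boards
hsv=cv2.cvtColor(p,cv2.COLOR_RGB2HSV)
dock=(o,R)
np.savez("dock.npz",o=o[:2],R=R,yaw=yaw)
E
```

```text
[[ 0.6561  0.1243  0.0795]
 [ 0.6233 -0.1167  0.0795]
 [ 0.4977 -0.1004  0.0795]
 [ 0.5223  0.1405  0.0795]]
0.2432
0.1267
0.2421
0.1348
yaw -0.11868094738760289 -6.799917393923819 from x -0.1245932712091919 origin [0.57486602 0.01192315 0.0795    ]
knob pred [0.47159759 0.02423701]
knob seen [0.46955921 0.02630463 0.082     ] tip off [ 0.53042192 -0.13937841  0.115     ]
knob tri (array([0.47023491, 0.02765523, 0.06987601]), np.float64(0.0020236055816330125))
tip tri (array([ 0.53143705, -0.13906593,  0.10414554]), np.float64(0.003267024964101982))
```

Call:
apply_moves:
  travel:
    - [34,-45.6,-3]
    - [34,-45.6,-3]
    - [34,-45.6,-3]
    - [34,-45.6,-3]
    - [34,-45.6,-3]
    - [34,-45.6,-3]
    - [34,-45.6,-3]
    - [34,-45.6,-3]
    - [34,-45.6,-3]
    - [34,-45.6,-3]
  rotation:
    - [0,0,0.14]
    - [0,0,0.14]
    - [0,0,0.14]
    - [0,0,0.14]
    - [0,0,0.14]
    - [0,0,0.14]
    - [0,0,0.14]
    - [0,0,0.14]
    - [0,0,0.14]
    - [0,0,0.14]
  claw: 0

```text
clock: 0.98
position: [0.378, 0.1491, 0.2095]
ee_rot: [0.193, 3.135, 0.0]
force: [1.1, 1.6, 0.6]
width: 1.0
```

Call:
apply_moves:
  travel:
    - [9.2,-12.3,-2]
    - [9.2,-12.3,-4]
    - [9.2,-12.3,-4]
    - [9.2,-12.3,-4]
    - [9.2,-12.3,-4]
    - [9.2,-12.3,-4]
  rotation:
    - [0,0,0]
    - [0,0,0]
    - [0,0,0]
    - [0,0,0]
    - [0,0,0]
    - [0,0,0]

```text
clock: 1.48
position: [0.4693, 0.0268, 0.1686]
ee_rot: [-0.197, -3.133, 0.0]
force: [0.2, 0.9, 0.4]
width: 0.999
```

```bash
cat > snap.py <<'E'
import sys
from plant import readout, camera, camera_model, r
import cv2, numpy as np
def snap(n,tag):
    m=camera_model(n); p,d=camera(n); cv2.imwrite(f"pics/{n}{tag}.png",p[:,:,::-1]); np.savez(f"pics/{n}{tag}.npz",p=p,d=d,K=m["K"],E=m["extrinsics"])
if __name__=="__main__":
    s=readout.state(); print({k:np.round(s[k],3).tolist() for k in ("clock","joint_pos","position","ee_rot","force","width")})
    for a in sys.argv[2:]: snap(a,sys.argv[1])
E
python3 snap.py 1 wrist
```

```text
{'clock': 1.483, 'joint_pos': [0.057, 0.175, -0.241, 1.157, 0.0, 0.183], 'position': [0.469, 0.027, 0.169], 'ee_rot': [-0.197, -3.133, 0.0], 'force': [0.164, 0.887, 0.362], 'width': 0.999}
```

View pics/wrist1.png

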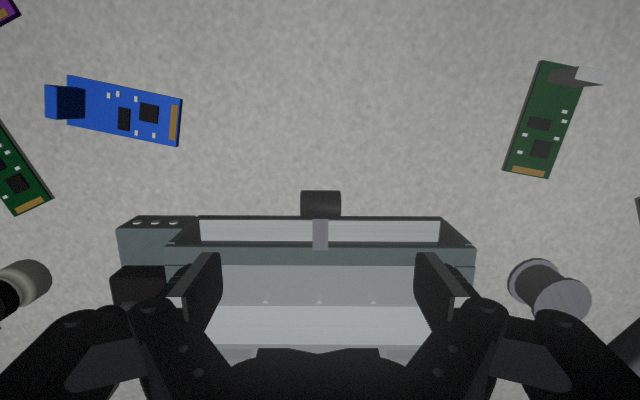

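```bash
python3 - <<'E'
from h import *
p,d,K,E=load("pics/wrist1.npz"); print(E[:3,3].round(3)); 
print("knob",onz(K,E,320.5,204,.0755), "depthpt",byd(K,E,320,204,d[204,320]))
for u,v in [(198,217),(441,217),(475,248),(165,246)]: print(onz(K,E,u,v,.0795).round(4),byd(K,E,u,v,d[v,u]).round(4))
cv2.imwrite("pics/w1z.png",cv2.resize(p[180:300,100:500][:,:,::-1],None,fx=2,fy=2))
E
```

```text
[0.4   0.034 0.312]
knob [0.47095752 0.02763169 0.0755    ] depthpt [0.46774228 0.02756824 0.08611892]
[ 0.4685 -0.0655  0.0795] [ 0.489  -0.0956  0.0095]
[0.4913 0.117  0.0795] [ 0.5226  0.1456 -0.0007]
[0.5201 0.1427 0.0795] [0.5207 0.1433 0.0783]
[ 0.4886 -0.0963  0.0795] [ 0.4891 -0.097   0.0782]
```

View pics/w1z.png

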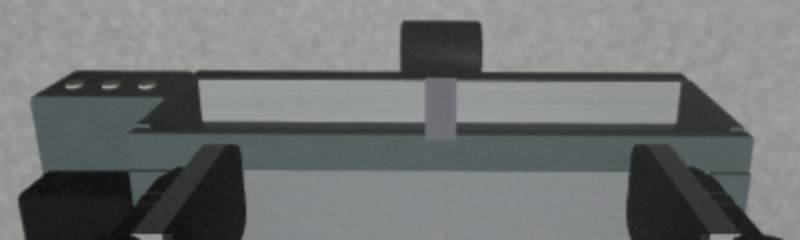

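Call:
apply_moves:
  travel:
    - [0.15,0.08,-3.7]
    - [0.15,0.08,-7.4]
    - [0.15,0.08,-10.5]
    - [0.15,0.08,-11.2]
    - [0.15,0.08,-11.2]
    - [0.15,0.08,-11.2]
  rotation:
    - [0,0,0.01]
    - [0,0,0.01]
    - [0,0,0.01]
    - [0,0,0.01]
    - [0,0,0.01]
    - [0,0,0.01]

```text
clock: 2.03
position: [0.4712, 0.0295, 0.059]
ee_rot: [0.175, 3.136, 0.0]
force: [0.1, -0.1, 0.2]
width: 0.998
```

Call:
apply_moves:
  travel:
    - [0,0,0]
    - [0,0,0]
    - [0,0,0]
    - [0,0,0]
    - [0,0,0]
    - [0,0,0]
    - [0,0,0]
    - [0,0,0]
  rotation:
    - [0,0,0]
    - [0,0,0]
    - [0,0,0]
    - [0,0,0]
    - [0,0,0]
    - [0,0,0]
    - [0,0,0]
    - [0,0,0]
  claw: 1
  squeeze: 30

```text
clock: 2.7
position: [0.4711, 0.0282, 0.0582]
ee_rot: [0.178, 3.136, -0.002]
force: [-2.5, -6.1, 11.0]
width: 0.348
```

Call:
apply_moves:
  travel:
    - [0.13,-0.02,1.74]
    - [0.42,-0.06,3.45]
    - [0.89,-0.12,5.12]
    - [1.51,-0.2,6.74]
    - [2.3,-0.3,8.29]
    - [3.23,-0.43,9.75]
    - [4.31,-0.57,11.11]
    - [5.39,-0.71,12.24]
    - [5.39,-0.71,12.24]
    - [5.39,-0.71,12.24]
  rotation:
    - [0,0,0]
    - [0,0,0]
    - [0,0,0]
    - [0,0,0]
    - [0,0,0]
    - [0,0,0]
    - [0,0,0]
    - [0,0,0]
    - [0,0,0]
    - [0,0,0]

```text
clock: 3.53
position: [0.5248, 0.0212, 0.1806]
ee_rot: [-0.178, -3.137, 0.001]
force: [-6.5, -5.0, 7.6]
width: 0.347
```

Call:
apply_moves:
  travel:
    - [0,0,0]
    - [0,0,0]
    - [0,0,0]
    - [0,0,0]
    - [0,0,0]
    - [0,0,2]
    - [0,0,4]
    - [0,0,6]
    - [0,0,6]
    - [0,0,6]
  rotation:
    - [0,0,0]
    - [0,0,0]
    - [0,0,0]
    - [0,0,0]
    - [0,0,0]
    - [0,0,0]
    - [0,0,0]
    - [0,0,0]
    - [0,0,0]
    - [0,0,0]
  claw: 0

```text
clock: 4.37
position: [0.5253, 0.0218, 0.2406]
ee_rot: [0.177, 3.135, 0.0]
force: [0.2, 1.0, -0.1]
width: 1.003
```

Call:
apply_moves:
  travel:
    - [0,0,0]
    - [0,0,0]
    - [0,0,0]
    - [0,0,0]
    - [0,0,0]
    - [0,0,0]
    - [0,0,0]
    - [0,0,0]
    - [0,0,0]
    - [0,0,0]
  rotation:
    - [0,0,0]
    - [0,0,0]
    - [0,0,0]
    - [0,0,0]
    - [0,0,0]
    - [0,0,0]
    - [0,0,0]
    - [0,0,0]
    - [0,0,0]
    - [0,0,0]

```text
clock: 5.2
position: [0.5247, 0.0218, 0.2399]
ee_rot: [0.177, 3.137, 0.0]
force: [-0.7, -0.2, 0.6]
width: 1.0
```

Call:
apply_moves:
  travel:
    - [0,0,0]
    - [0,0,0]
    - [0,0,0]
    - [0,0,0]
    - [0,0,0]
    - [0,0,0]
    - [0,0,0]
    - [0,0,0]
    - [0,0,0]
    - [0,0,0]
  rotation:
    - [0,0,0]
    - [0,0,0]
    - [0,0,0]
    - [0,0,0]
    - [0,0,0]
    - [0,0,0]
    - [0,0,0]
    - [0,0,0]
    - [0,0,0]
    - [0,0,0]

```text
clock: 6.03
position: [0.5247, 0.0218, 0.2399]
ee_rot: [0.177, 3.137, 0.0]
force: [0.4, 0.1, 0.8]
width: 0.998
```

```bash
python3 snap.py 2 wrist scene
```

```text
{'clock': 6.033, 'joint_pos': [0.041, 0.264, 0.053, 1.36, -0.0, 0.154], 'position': [0.525, 0.022, 0.24], 'ee_rot': [0.177, 3.137, 0.0], 'force': [0.359, 0.058, 0.762], 'width': 0.998}
```

View pics/wrist2.png

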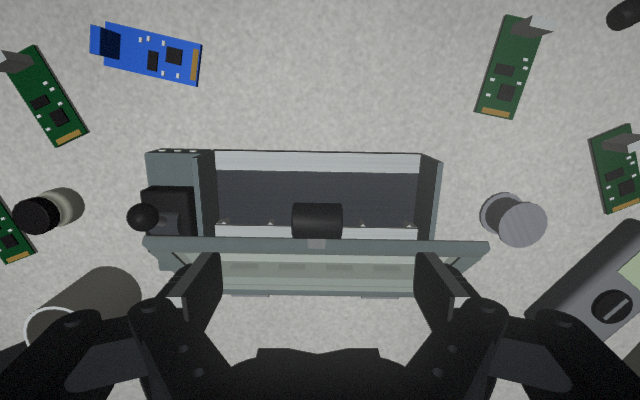

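View pics/scene2.png

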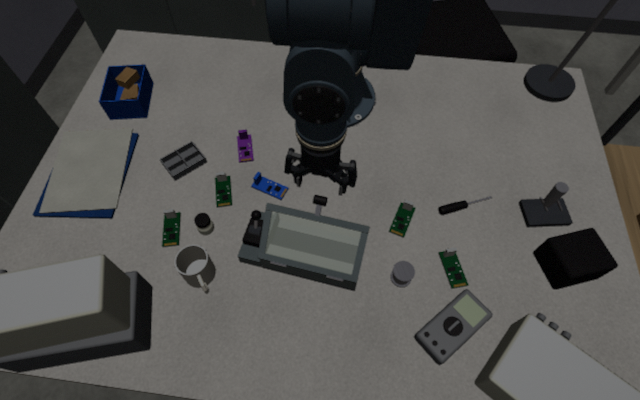

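Call:
apply_moves:
  travel:
    - [0,0,-3]
    - [0,0,-6]
    - [0,0,-6]
    - [0,0,-6]
    - [0,0,-6]
  rotation:
    - [0,0,0]
    - [0,0,0]
    - [0,0,0]
    - [0,0,0]
    - [0,0,0]

```text
clock: 6.55
position: [0.5252, 0.0218, 0.1815]
ee_rot: [0.177, 3.135, 0.0]
force: [0.3, 0.5, -0.1]
width: 0.999
```

Call:
apply_moves:
  travel:
    - [0,0,0]
    - [0,0,0]
    - [0,0,0]
    - [0,0,0]
    - [0,0,0]
    - [0,0,0]
    - [0,0,0]
    - [0,0,0]
  rotation:
    - [0,0,0]
    - [0,0,0]
    - [0,0,0]
    - [0,0,0]
    - [0,0,0]
    - [0,0,0]
    - [0,0,0]
    - [0,0,0]
  claw: 1

```text
clock: 7.22
position: [0.5245, 0.0212, 0.1802]
ee_rot: [-0.178, -3.137, 0.002]
force: [-2.5, -4.1, 4.6]
width: 0.346
```

Call:
apply_moves:
  travel:
    - [1.45,-0.19,1.24]
    - [2.88,-0.38,2.22]
    - [4.39,-0.58,3.05]
    - [5.98,-0.79,3.72]
    - [7.62,-1.0,4.23]
    - [9.32,-1.23,4.57]
    - [11.03,-1.45,4.74]
    - [12.4,-1.63,4.75]
    - [12.4,-1.63,4.75]
    - [12.4,-1.63,4.75]
  rotation:
    - [0,0,0]
    - [0,0,0]
    - [0,0,0]
    - [0,0,0]
    - [0,0,0]
    - [0,0,0]
    - [0,0,0]
    - [0,0,0]
    - [0,0,0]
    - [0,0,0]

```text
clock: 8.05
position: [0.6497, 0.0047, 0.2276]
ee_rot: [0.178, 3.135, -0.001]
force: [1.3, -3.9, 3.4]
width: 0.342
```

Release, rise, and back off to the front for a look.

Call:
apply_moves:
  travel:
    - [0,0,0]
    - [0,0,0]
    - [0,0,0]
    - [0,0,0]
    - [0,0,0]
    - [0,0,2.5]
    - [0,0,5]
    - [0,0,7]
    - [0,0,7]
  rotation:
    - [0,0,0]
    - [0,0,0]
    - [0,0,0]
    - [0,0,0]
    - [0,0,0]
    - [0,0,0]
    - [0,0,0]
    - [0,0,0]
    - [0,0,0]
  claw: 0

```text
clock: 8.8
position: [0.6495, 0.0056, 0.3015]
ee_rot: [0.177, 3.131, 0.001]
force: [0.1, -0.4, -0.1]
width: 1.0
```

Call:
apply_moves:
  travel:
    - [-4,2,0]
    - [-8,4,0]
    - [-12,7,0]
    - [-16,10,0]
    - [-20,13,0]
    - [-23,16,0]
    - [-24,18,0]
    - [-24,18,0]
    - [-24,18,0]
  rotation:
    - [0,0,0]
    - [0,0,0]
    - [0,0,0]
    - [0,0,0]
    - [0,0,0]
    - [0,0,0]
    - [0,0,0]
    - [0,0,0]
    - [0,0,0]

```text
clock: 9.55
position: [0.4062, 0.1876, 0.2976]
ee_rot: [0.171, 3.137, 0.001]
force: [0.1, -1.1, 0.5]
width: 1.002
```

```bash
python3 snap.py 3 wrist top
```

```text
{'clock': 9.55, 'joint_pos': [0.432, 0.102, -0.0, 1.468, 0.001, 0.541], 'position': [0.406, 0.188, 0.298], 'ee_rot': [0.171, 3.137, 0.001], 'force': [0.054, -1.069, 0.46], 'width': 1.002}
```

View pics/wrist3.png

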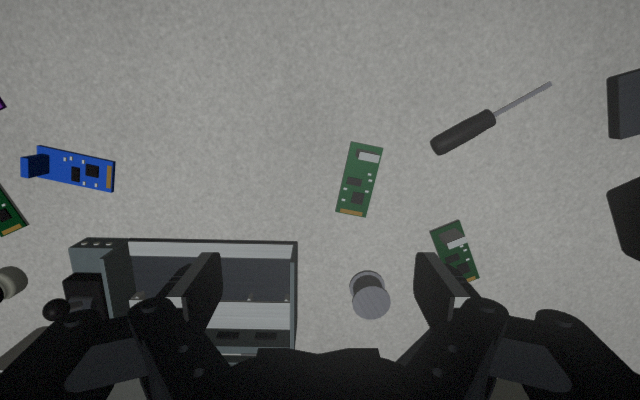

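View pics/top3.png

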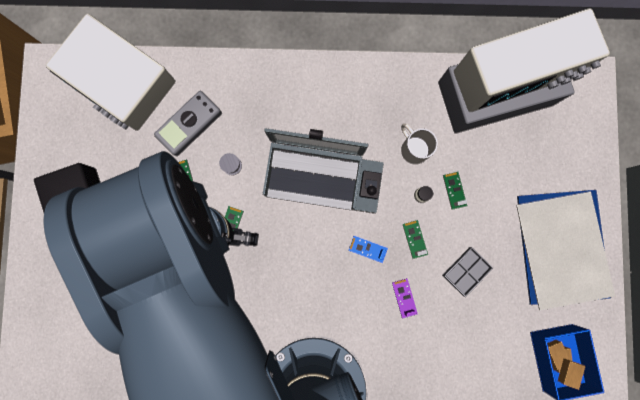

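```bash
python3 - <<'E'
from h import *
p,d,K,E=load("pics/top3.npz")
cv2.imwrite("pics/top3z.png",cv2.resize(p[120:220,255:390][:,:,::-1],None,fx=5.9,fy=5.9,interpolation=cv2.INTER_CUBIC))
p,d,K,E=load("pics/wrist3.npz")
cv2.imwrite("pics/w3z.png",cv2.resize(p[220:360,50:330][:,:,::-1],None,fx=2.8,fy=2.8,interpolation=cv2.INTER_CUBIC))
cv2.imwrite("pics/w3b.png",cv2.resize(p[130:290,320:500][:,:,::-1],None,fx=3.5,fy=3.5,interpolation=cv2.INTER_CUBIC))
E
```

```text
(no output)
```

View pics/top3z.png

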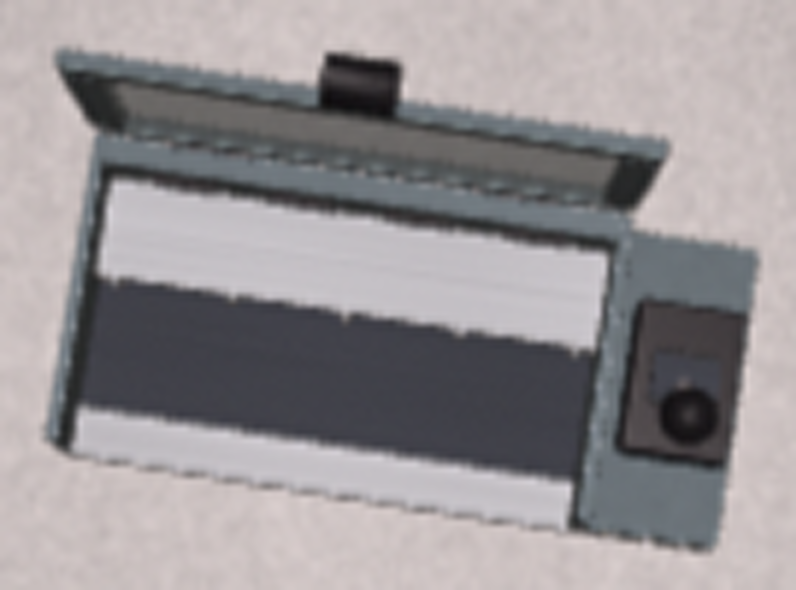

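View pics/w3z.png

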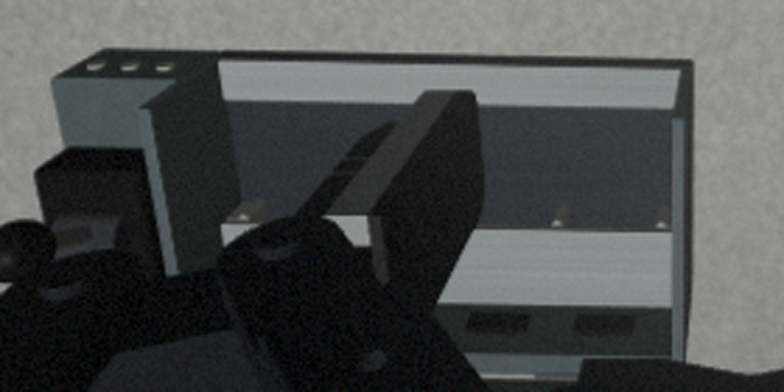

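View pics/w3b.png

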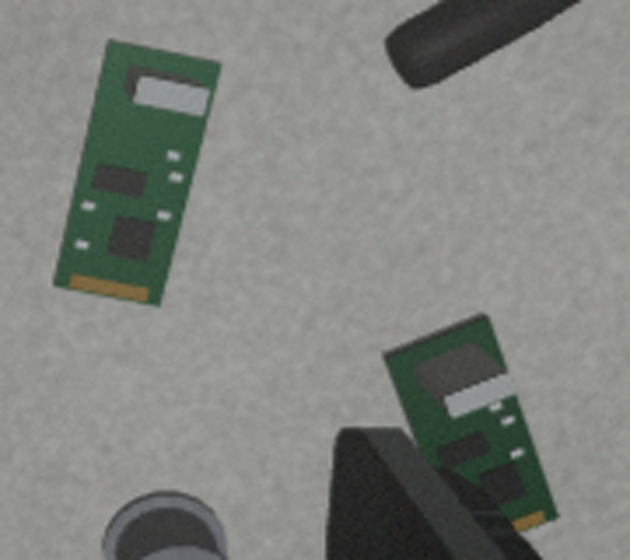

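```bash
python3 - <<'E'
from h import *
p,d,K,E=load("pics/top3.npz")
f=lambda u,v,z:onz(K,E,255+(u+.5)/5.9-.5,120+(v+.5)/5.9-.5,z)[:2]
tips=np.array([f(*t,.031) for t in [(115,280),(232,298),(345,318),(460,332),(585,350)]])
rf=np.array([f(*t,.034) for t in [(105,275),(595,347)]])
print("tips",tips.round(4).tolist()); 
yd=np.array([108,54,0,-54,-108])/1e3
A=np.polyfit(yd,tips[:,0],1),np.polyfit(yd,tips[:,1],1); print(A)
for nm,z,x,a,b in [("sillfront",.016,-.07,(70,456),(570,529)),("sillback",.016,-.048,(80,407),(578,478)),("rooffront",.034,.013,(105,277),(595,350)),("roofback",.034,.058,(105,180),(610,245))]:
    P=np.array([f(*a,z),f(*b,z)]); v=P[0]-P[1]; yaw=np.arctan2(-v[0],v[1]); 
    m=P.mean(0); ex=np.array([np.cos(yaw),np.sin(yaw)]); print(nm,P.round(4).tolist(),"yaw",np.degrees(yaw).round(2),"len",np.linalg.norm(v).round(4),"x@",(m-np.array([.574,.014]))@np.array([.9914,-.1305]),"exp",x,"y@",(m-np.array([.574,.014]))@np.array([.1305,.9914]))
p,d,K,E=load("pics/wrist3.npz")
g=lambda u,v,z:onz(K,E,50+(u+.5)/2.8-.5,220+(v+.5)/2.8-.5,z)[:2]
D=lambda P:np.array([(P-np.array([.574,.014]))@np.array([.9914,-.1305]),(P-np.array([.574,.014]))@np.array([.1305,.9914])])
for n,u,v,z in [("tip-108",243,215,.031),("tip54",557,220,.031),("tip108",662,222,.031),("sillR",678,107,.016),("sillbackL",222,101,.016),("roofR",672,229,.034)]:
    print(n,D(g(u,v,z)).round(4))
E
```

```text
tips [[0.5979, 0.1182], [0.5907, 0.0638], [0.5826, 0.0113], [0.5772, -0.042], [0.5701, -0.1]]
(array([0.12786354, 0.58370064]), array([1.00397405, 0.01025052]))
sillfront [[0.5171, 0.1381], [0.4881, -0.0955]] yaw -7.07 len 0.2354 x@ -0.07173816796685542 exp -0.07 y@ -0.002046015830797882
sillback [[0.5402, 0.1342], [0.512, -0.0988]] yaw -6.88 len 0.2347 x@ -0.04795589875900578 exp -0.048 y@ -0.0025891177788042517
rooffront [[0.5987, 0.1225], [0.5698, -0.1044]] yaw -7.26 len 0.2287 x@ 0.010789721276714872 exp 0.013 y@ -0.0035620956450556976
roofback [[0.6441, 0.1239], [0.619, -0.1106]] yaw -6.12 len 0.2358 x@ 0.05800621822623514 exp 0.058 y@ 0.0002239820363468276
tip-108 [ 0.01   -0.1065]
tip54 [0.0093 0.0546]
tip108 [0.0093 0.1086]
sillR [-0.0485  0.1156]
sillbackL [-0.0466 -0.1178]
roofR [0.0113 0.114 ]
```

```bash
cat >> h.py <<'E'
def boards(p,K,E):
    "green boards: mask -> points on z=6mm -> min rect; the gold end gives +x"
    hsv=cv2.cvtColor(p,cv2.COLOR_RGB2HSV)
    m=cv2.inRange(hsv,(40,70,20),(85,255,255)); gold=cv2.inRange(hsv,(8,90,40),(28,255,255))
    mm=cv2.morphologyEx(m|gold,cv2.MORPH_CLOSE,np.ones((5,5)))
    n,l,st,ce=cv2.connectedComponentsWithStats(mm); out=[]
    for i in range(1,n):
        if (m[l==i]>0).sum()<150: continue
        v,u=np.nonzero(l==i); P=np.array([onz(K,E,a,b,.006)[:2] for a,b in zip(u,v)])
        r_=cv2.minAreaRect((P*1e3).astype(np.float32)); b=cv2.boxPoints(r_)/1e3
        s=[b[1]-b[0],b[2]-b[1]]; ax=max(s,key=np.linalg.norm); L=np.linalg.norm(ax); W=min(map(np.linalg.norm,s)); ax=ax/L
        v,u=np.nonzero((l==i)&(gold>0)); c=b.mean(0)
        if len(u): 
            g=onz(K,E,u.mean(),v.mean(),.006)[:2]
            if (g-c)@ax<0: ax=-ax
        out.append((c.round(4),np.degrees(np.arctan2(ax[1],ax[0])).round(2),L.round(4),W.round(4),len(u),ce[i].round(0), (c-.038*ax).round(4)))
    return out
E
python3 - <<'E'
from h import *
for f in ("top0","top3","wrist3"):
    p,d,K,E=load(f"pics/{f}.npz"); print(f)
    for b in boards(p,K,E): print(*b)
p,d,K,E=load("pics/wrist3.npz")
g=lambda u,v,z:onz(K,E,320+(u+.5)/3.5-.5,130+(v+.5)/3.5-.5,z)[:2]
c=np.array([g(*t,.006) for t in [(107,40),(221,63),(160,306),(54,285)]]); print(c, c.mean(0), "bar", g(171,96,.04)); 
ax=(c[2]+c[3]-c[0]-c[1]); print(np.degrees(np.arctan2(ax[1],ax[0])),np.linalg.norm(ax)/2)
E
```

```text
top0
[0.5657 0.3714] 17.81 0.0977 0.042 23 [183. 177.] [0.5295 0.3597]
[ 0.5494 -0.3833] 14.61 0.0973 0.0422 24 [454. 190.] [ 0.5126 -0.3929]
[0.4385 0.2384] -17.58 0.0956 0.0418 25 [230. 225.] [0.4023 0.2499]
[ 0.411  -0.2728] 16.65 0.0974 0.042 24 [414. 238.] [ 0.3746 -0.2837]
top3
[ 0.5494 -0.3833] 14.61 0.0973 0.0422 24 [454. 190.] [ 0.5126 -0.3929]
[0.4595 0.2316] -17.16 0.0513 0.0415 25 [233. 216.] [0.4232 0.2428]
[ 0.411  -0.2728] 16.65 0.0974 0.042 24 [414. 238.] [ 0.3746 -0.2837]
wrist3
[0.4398 0.2395] -17.55 0.0986 0.0431 85 [358. 181.] [0.4035 0.2509]
[ 0.4381 -0.2498] -21.31 0.0738 0.0358 84 [  9. 217.] [ 0.4027 -0.236 ]
[0.5674 0.3724] 18.3 0.099 0.043 32 [456. 252.] [0.5313 0.3605]
[[0.38545382 0.23263017]
 [0.39878582 0.27516449]
 [0.49407117 0.24546445]
 [0.4805282  0.20359132]] [0.43970975 0.2392126 ] bar [0.40367586 0.25057256]
-17.14854342411685 0.09960809433978754
```

Call:
apply_moves:
  travel:
    - [-0.3,6.3,-4]
    - [-0.3,6.3,-8]
    - [-0.3,6.3,-12]
    - [-0.3,6.3,-16]
    - [-0.3,6.3,-19]
    - [-0.3,6.3,-19]
    - [-0.3,6.3,-19]
    - [-0.3,6.3,-19]
    - [-0.3,6.3,-19]
    - [-0.3,6.3,-19]
  rotation:
    - [0,0,0.12]
    - [0,0,0.24]
    - [0,0,0.36]
    - [0,0,0.48]
    - [0,0,0.6]
    - [0,0,0.72]
    - [0,0,0.84]
    - [0,0,0.96]
    - [0,0,1.08]
    - [0,0,1.2]
  claw: 0.2

```text
clock: 10.48
position: [0.4064, 0.2475, 0.1068]
ee_rot: [1.631, -2.685, 0.0]
force: [0.1, -0.7, 0.2]
width: 0.8
```

Call:
apply_moves:
  travel:
    - [0,0,0]
    - [0,0,0]
    - [0,0,0]
  rotation:
    - [0,0,0.12]
    - [0,0,0.176]
    - [0,0,0.176]

```text
clock: 10.73
position: [0.4063, 0.2476, 0.107]
ee_rot: [1.857, -2.534, 0.0]
force: [-0.3, -0.3, -0.4]
width: 0.797
```

```bash
python3 snap.py 4 wrist; python3 - <<'E'
from h import *
p,d,K,E=load("pics/wrist4.npz")
for b in boards(p,K,E): print(*b)
E
```

```text
{'clock': 10.733, 'joint_pos': [0.547, 0.226, -0.341, 1.005, -0.0, -0.717], 'position': [0.406, 0.248, 0.107], 'ee_rot': [1.857, -2.534, 0.0], 'force': [-0.299, -0.335, -0.426], 'width': 0.797}
[0.4394 0.239 ] -17.45 0.0993 0.0434 296 [272. 202.] [0.4032 0.2504]
[0.6002 0.3703] 68.73 0.0433 0.0378 104 [161. 383.] [0.5864 0.3349]
```

View pics/wrist4.png

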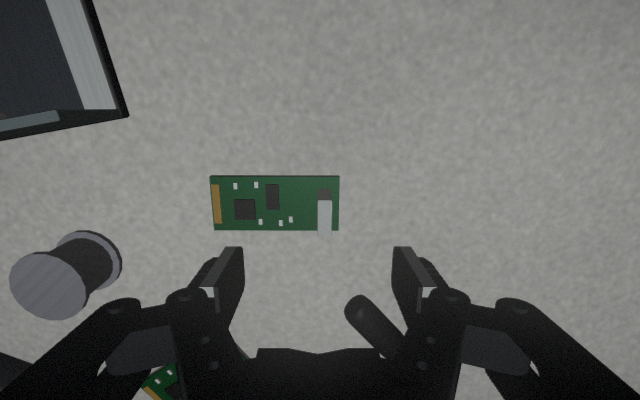

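Call:
apply_moves:
  travel:
    - [-0.3,0.28,-3]
    - [-0.3,0.28,-6]
    - [-0.3,0.28,-8.5]
    - [-0.3,0.28,-9.4]
    - [-0.3,0.28,-9.4]
    - [-0.3,0.28,-9.4]
  rotation:
    - [0,0,0]
    - [0,0,0]
    - [0,0,0]
    - [0,0,0]
    - [0,0,0]
    - [0,0,0]

```text
clock: 11.28
position: [0.403, 0.2511, 0.0139]
ee_rot: [1.853, -2.537, 0.0]
force: [0.7, 1.0, 0.2]
width: 0.796
```

Call:
apply_moves:
  travel:
    - [0,0,0]
    - [0,0,0]
    - [0,0,0]
    - [0,0,0]
    - [0,0,0]
    - [0,0,0]
    - [0,0,0]
    - [0,0,0]
    - [0,0,0]
  rotation:
    - [0,0,0]
    - [0,0,0]
    - [0,0,0]
    - [0,0,0]
    - [0,0,0]
    - [0,0,0]
    - [0,0,0]
    - [0,0,0]
    - [0,0,0]
  claw: 1
  squeeze: 50

```text
clock: 12.03
position: [0.403, 0.2515, 0.014]
ee_rot: [-1.854, 2.535, -0.0]
force: [-2.3, -0.7, 7.6]
width: 0.106
```

Call:
apply_moves:
  travel:
    - [0,0,1.5]
    - [0,0,3]
    - [1,-3.4,3]
    - [1.5,-6.8,3]
    - [2,-10.2,3]
    - [2,-13.6,3]
    - [2,-13.6,3]
    - [2,-13.6,3]
    - [2,-13.6,3]
  rotation:
    - [0,0,0]
    - [0,0,0]
    - [0,0,0.06]
    - [0,0,0.12]
    - [0,0,0.176]
    - [0,0,0.176]
    - [0,0,0.176]
    - [0,0,0.176]
    - [0,0,0.176]

```text
clock: 12.78
position: [0.4228, 0.1154, 0.0435]
ee_rot: [-2.069, 2.363, 0.0]
force: [1.0, 1.3, -1.4]
width: 0.111
```

```bash
python3 snap.py 5 wrist; python3 - <<'E'
from h import *
p,d,K,E=load("pics/wrist5.npz")
for b in boards(p,K,E): print(*b)
E
```

```text
{'clock': 12.783, 'joint_pos': [0.266, 0.218, -0.531, 0.821, 0.0, -1.172], 'position': [0.423, 0.115, 0.044], 'ee_rot': [-2.069, 2.363, 0.0], 'force': [1.017, 1.25, -1.435], 'width': 0.111}
[0.4713 0.1313] -7.49 0.1192 0.0705 703 [227. 247.] [0.4337 0.1363]
```

View pics/wrist5.png

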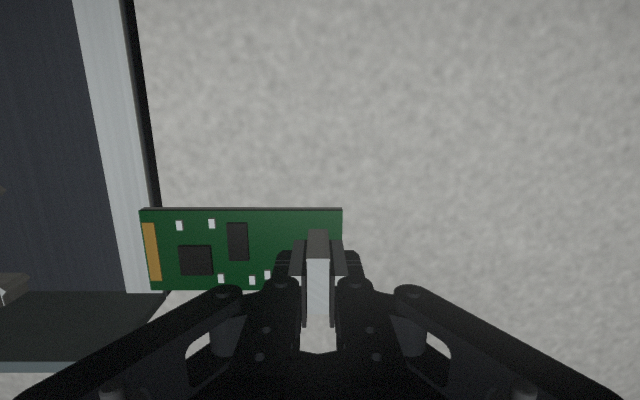

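```bash
python3 - <<'E'
from h import *
o=np.array([.574,.0143]);a=np.radians(-7.4);R=np.array([[np.cos(a),-np.sin(a)],[np.sin(a),np.cos(a)]])
D=lambda P:R.T@(P[:2]-o)
p,d,K,E=load("pics/wrist5.npz")
cv2.imwrite("pics/w5z.png",cv2.resize(p[190:310,60:360][:,:,::-1],None,fx=2.6,fy=2.6,interpolation=cv2.INTER_CUBIC))
for u,v in [(140,210.5),(341,210),(150,289)]: print(onz(K,E,u,v,.0355).round(4),D(onz(K,E,u,v,.0355)).round(4))
print("sill",[D(onz(K,E,u,v,.016)).round(4).tolist() for u,v in [(72,0),(130,292),(119,0),(156,205)]])
E
```

```text
[0.5066 0.0818 0.0355] [-0.0755  0.0583]
[0.409  0.0944 0.0355] [-0.1739  0.0582]
[0.5136 0.1247 0.0355] [-0.0742  0.1017]
sill [[-0.0484, -0.0383], [-0.0505, 0.1156], [-0.0703, -0.0383], [-0.0736, 0.0614]]
```

View pics/w5z.png

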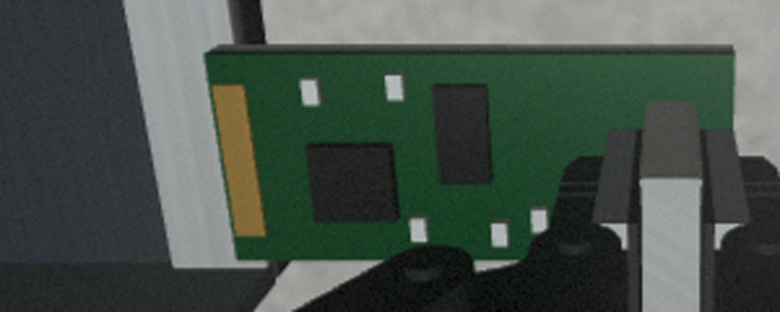

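Call:
apply_moves:
  travel:
    - [2,-0.16,-0.3]
    - [4,-0.42,-0.6]
    - [6,-0.68,-0.9]
    - [7.94,-0.93,-1.05]
    - [7.94,-0.93,-1.05]
    - [7.94,-0.93,-1.05]
    - [7.94,-0.93,-1.05]
  rotation:
    - [0,0,0]
    - [0,0,0]
    - [0,0,0]
    - [0,0,0]
    - [0,0,0]
    - [0,0,0]
    - [0,0,0]

```text
clock: 13.42
position: [0.5013, 0.1067, 0.0326]
ee_rot: [2.071, -2.361, -0.001]
force: [0.4, -0.3, -1.2]
width: 0.103
```

```bash
python3 snap.py 6 wrist
```

```text
{'clock': 13.417, 'joint_pos': [0.21, 0.366, -0.355, 0.851, 0.0, -1.231], 'position': [0.501, 0.107, 0.033], 'ee_rot': [2.071, -2.361, -0.001], 'force': [0.373, -0.287, -1.173], 'width': 0.103}
```

View pics/wrist6.png

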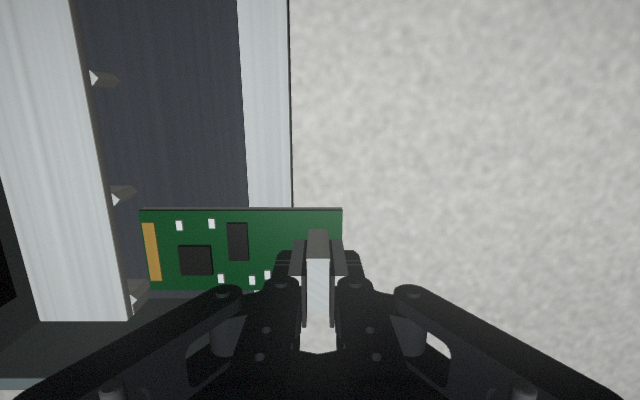

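```bash
python3 - <<'E'
from h import *
o=np.array([.574,.0143]);a=np.radians(-7.4);R=np.array([[np.cos(a),-np.sin(a)],[np.sin(a),np.cos(a)]])
D=lambda P:R.T@(P[:2]-o)
p,d,K,E=load("pics/wrist6.npz")
cv2.imwrite("pics/w6z.png",cv2.resize(p[50:330,60:360][:,:,::-1],None,fx=2.6,fy=2.6,interpolation=cv2.INTER_CUBIC))
for u,v in [(140,210.5),(341,210),(150,289)]: print(D(onz(K,E,u,v,.025)).round(4))
E
```

```text
[0.0032 0.0598]
[-0.0949  0.0596]
[0.0045 0.1031]
```

View pics/w6z.png

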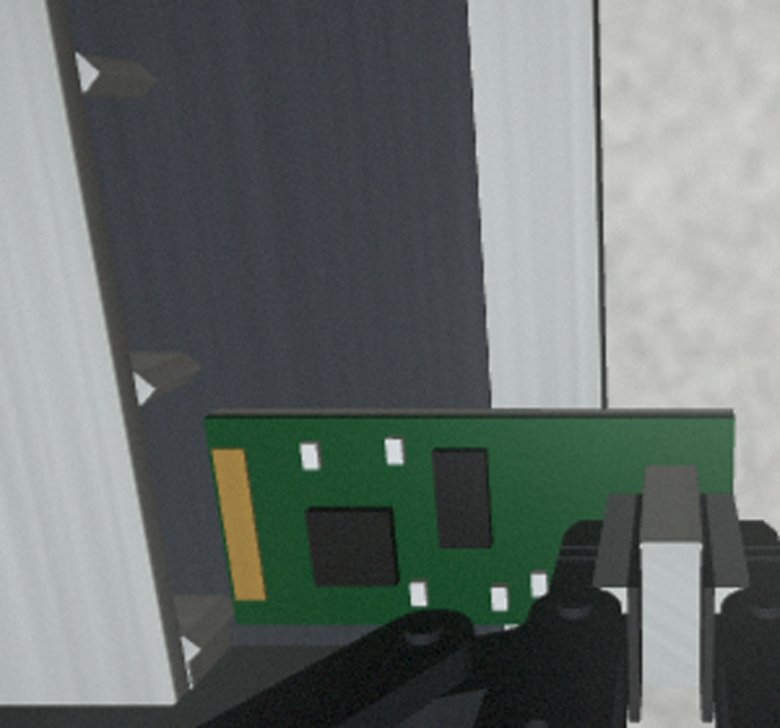

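```bash
python3 - <<'E'
from h import *
o=np.array([.574,.0143]);a=np.radians(-7.4);R=np.array([[np.cos(a),-np.sin(a)],[np.sin(a),np.cos(a)]])
D=lambda P:R.T@(P[:2]-o)
p,d,K,E=load("pics/wrist6.npz")
for u,v in [(155,389),(200,651),(99,73)]:
    for z in (.028,.034): print(z,D(onz(K,E,60+u/2.6,50+v/2.6,z)).round(4))
E
```

```text
0.028 [0.0103 0.0534]
0.034 [0.0065 0.0517]
0.028 [0.0105 0.108 ]
0.034 [0.0066 0.104 ]
0.028 [ 0.0104 -0.0006]
0.034 [ 0.0066 -0.0001]
```

Call:
apply_moves:
  travel:
    - [1,-0.17,0]
    - [2,-0.3,0]
    - [3,-0.43,0]
    - [4,-0.56,0]
    - [5.06,-0.7,0]
    - [5.06,-0.7,0]
    - [5.06,-0.7,0]
  rotation:
    - [0,0,0]
    - [0,0,0]
    - [0,0,0]
    - [0,0,0]
    - [0,0,0]
    - [0,0,0]
    - [0,0,0]

```text
clock: 14.05
position: [0.5521, 0.0993, 0.0329]
ee_rot: [2.071, -2.362, -0.0]
force: [-0.2, 0.7, -1.9]
width: 0.106
```

```bash
python3 snap.py 7 wrist
```

```text
{'clock': 14.05, 'joint_pos': [0.178, 0.452, -0.22, 0.9, 0.0, -1.262], 'position': [0.552, 0.099, 0.033], 'ee_rot': [2.071, -2.362, -0.0], 'force': [-0.235, 0.741, -1.853], 'width': 0.106}
```

View pics/wrist7.png

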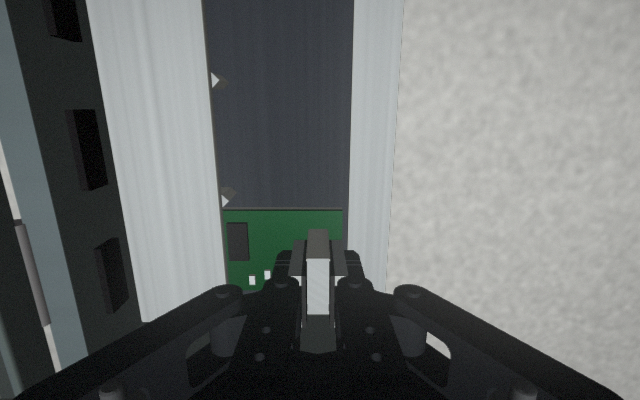

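Call:
apply_moves:
  travel:
    - [0.1,0,-0.35]
    - [0.1,0,-0.65]
    - [0.1,0,-0.65]
  rotation:
    - [0,0,0]
    - [0,0,0]
    - [0,0,0]

```text
clock: 14.35
position: [0.5533, 0.0991, 0.0262]
ee_rot: [2.071, -2.362, -0.0]
force: [0.8, 0.1, -2.2]
width: 0.105
```

Call:
apply_moves:
  travel:
    - [0,0,0]
    - [0,0,0]
    - [0,0,0]
    - [0,0,0]
    - [0,0,2]
    - [0,0,5]
    - [0,0,8]
    - [0,0,10]
    - [0,0,10]
  rotation:
    - [0,0,0]
    - [0,0,0]
    - [0,0,0]
    - [0,0,0]
    - [0,0,0]
    - [0,0,0]
    - [0,0,0]
    - [0,0,0]
    - [0,0,0]
  claw: 0.5

```text
clock: 15.1
position: [0.5558, 0.0993, 0.1307]
ee_rot: [-2.067, 2.359, -0.005]
force: [0.9, 0.4, 0.0]
width: 0.499
```

```bash
python3 snap.py 8 wrist top; python3 - <<'E'
from h import *
o=np.array([.574,.0143]);a=np.radians(-7.4);R=np.array([[np.cos(a),-np.sin(a)],[np.sin(a),np.cos(a)]])
p,d,K,E=load("pics/top8.npz")
for b in boards(p,K,E): print(*b)
E
```

```text
{'clock': 15.1, 'joint_pos': [0.177, 0.376, -0.069, 1.119, 0.0, -1.262], 'position': [0.556, 0.099, 0.131], 'ee_rot': [-2.067, 2.359, -0.005], 'force': [0.856, 0.364, 0.047], 'width': 0.499}
[0.5657 0.3714] 17.81 0.0977 0.042 23 [183. 177.] [0.5295 0.3597]
[ 0.5494 -0.3833] 14.61 0.0973 0.0422 24 [454. 190.] [ 0.5126 -0.3929]
[ 0.411  -0.2728] 16.65 0.0974 0.042 24 [414. 238.] [ 0.3746 -0.2837]
```

View pics/wrist8.png

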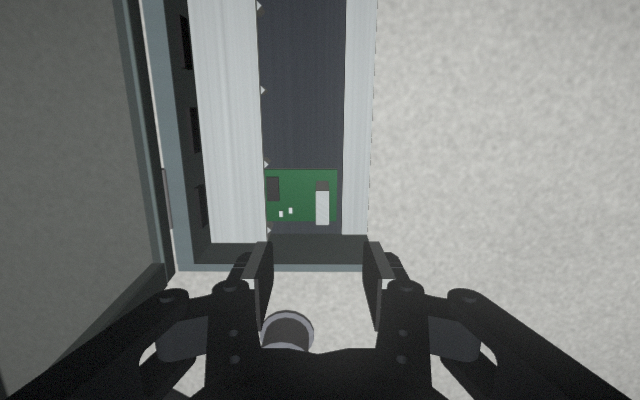

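View pics/top8.png

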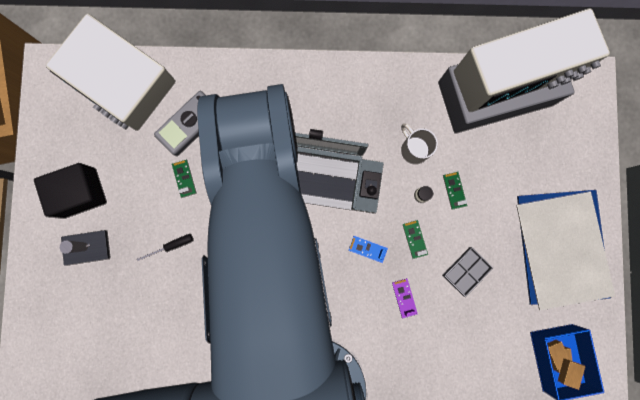

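Call:
apply_moves:
  travel:
    - [-0.3,3.5,0]
    - [-0.7,7.5,0]
    - [-1.1,11.5,0]
    - [-1.5,15.5,0]
    - [-1.9,19.5,0]
    - [-2.3,23.5,0]
    - [-2.5,26.1,0]
    - [-2.5,26.1,0]
    - [-2.5,26.1,0]
  rotation:
    - [0,0,0]
    - [0,0,0.1]
    - [0,0,0.2]
    - [0,0,0.3]
    - [0,0,0.4]
    - [0,0,0.447]
    - [0,0,0.447]
    - [0,0,0.447]
    - [0,0,0.447]
  claw: 0.2

```text
clock: 15.95
position: [0.5276, 0.3609, 0.1245]
ee_rot: [2.543, -1.841, -0.001]
force: [0.5, -0.5, -0.1]
width: 0.797
```

```bash
python3 snap.py 9 wrist; python3 - <<'E'
from h import *
p,d,K,E=load("pics/wrist9.npz")
for b in boards(p,K,E): print(*b)
E
```

```text
{'clock': 15.95, 'joint_pos': [0.6, 0.54, 0.17, 1.203, -0.0, -1.288], 'position': [0.528, 0.361, 0.124], 'ee_rot': [2.543, -1.841, -0.001], 'force': [0.522, -0.509, -0.12], 'width': 0.797}
[0.5673 0.3722] 18.26 0.0991 0.0432 262 [265. 192.] [0.5312 0.3603]
```

View pics/wrist9.png

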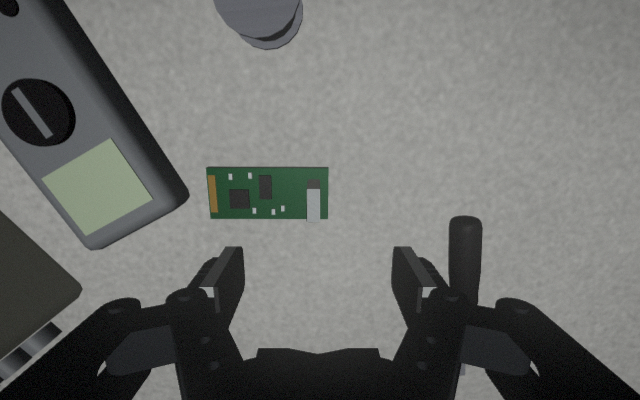

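Call:
apply_moves:
  travel:
    - [0.36,-0.06,-3.5]
    - [0.36,-0.06,-7]
    - [0.36,-0.06,-10]
    - [0.36,-0.06,-11.05]
    - [0.36,-0.06,-11.05]
    - [0.36,-0.06,-11.05]
  rotation:
    - [0,0,0]
    - [0,0,0]
    - [0,0,0]
    - [0,0,0]
    - [0,0,0]
    - [0,0,0]
  claw: 0.4

```text
clock: 16.5
position: [0.5326, 0.3587, 0.0167]
ee_rot: [2.542, -1.846, 0.0]
force: [0.5, 0.1, 1.8]
width: 0.601
```

Call:
apply_moves:
  travel:
    - [0,0,0]
    - [0,0,0]
    - [0,0,0]
    - [0,0,0]
    - [0,0,0]
    - [0,0,0]
    - [0,0,0]
  rotation:
    - [0,0,0]
    - [0,0,0]
    - [0,0,0]
    - [0,0,0]
    - [0,0,0]
    - [0,0,0]
    - [0,0,0]
  claw: 1

```text
clock: 17.08
position: [0.533, 0.3598, 0.0174]
ee_rot: [-2.541, 1.844, -0.001]
force: [-0.5, -1.3, 8.8]
width: 0.106
```

Call:
apply_moves:
  travel:
    - [0,0,2]
    - [0,0,3.8]
    - [-3,-2.5,3.8]
    - [-6,-5,3.8]
    - [-9,-8,3.8]
    - [-10,-12,3.5]
    - [-10.5,-16,3.5]
    - [-11,-20,3.2]
    - [-11.4,-24,3]
    - [-11.7,-28,3]
  rotation:
    - [0,0,0]
    - [0,0,0]
    - [0,0,-0.05]
    - [0,0,-0.12]
    - [0,0,-0.2]
    - [0,0,-0.3]
    - [0,0,-0.4]
    - [0,0,-0.447]
    - [0,0,-0.447]
    - [0,0,-0.447]

```text
clock: 17.92
position: [0.4146, 0.0779, 0.0463]
ee_rot: [-2.071, 2.362, -0.001]
force: [1.2, -0.2, -0.3]
width: 0.108
```

Call:
apply_moves:
  travel:
    - [0,-1.6,0]
    - [0,-1.6,0]
    - [0,-1.6,0]
  rotation:
    - [0,0,0]
    - [0,0,0]
    - [0,0,0]

```text
clock: 18.17
position: [0.4158, 0.0628, 0.0465]
ee_rot: [-2.067, 2.364, -0.001]
force: [0.0, 0.6, 0.1]
width: 0.099
```

```bash
python3 snap.py 10 wrist
```

```text
{'clock': 18.167, 'joint_pos': [0.15, 0.181, -0.57, 0.818, 0.0, -1.287], 'position': [0.416, 0.063, 0.047], 'ee_rot': [-2.067, 2.364, -0.001], 'force': [0.022, 0.562, 0.12], 'width': 0.099}
```

View pics/wrist10.png

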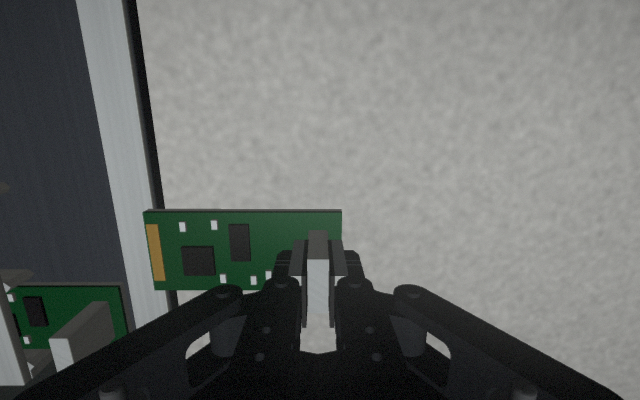

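```bash
cat >> h.py <<'E'
O=np.array([.574,.0143]);_a=np.radians(-7.4);RD=np.array([[np.cos(_a),-np.sin(_a)],[np.sin(_a),np.cos(_a)]])
def D(P): return (RD.T@(np.asarray(P)[:2]-O)).round(4)
E
python3 - <<'E'
from h import *
p,d,K,E=load("pics/wrist10.npz")
for u,v in [(143,212),(341,211.5),(152,290)]: print(D(onz(K,E,u,v,.0351)))
# home board 3, top z=.018: rear edge
print("home rear",D(onz(K,E,122,284,.018)),"sill back",D(onz(K,E,110,200,.016)))
E
```

```text
[-0.0752  0.007 ]
[-0.1745  0.007 ]
[-0.0733  0.0513]
home rear [-0.0461  0.0577] sill back [-0.047   0.0062]
```

Call:
apply_moves:
  travel:
    - [2,-0.26,-0.3]
    - [4,-0.52,-0.6]
    - [6,-0.78,-0.9]
    - [7.94,-1.03,-1.0]
    - [7.94,-1.03,-1.0]
    - [7.94,-1.03,-1.0]
    - [7.94,-1.03,-1.0]
  rotation:
    - [0,0,0]
    - [0,0,0]
    - [0,0,0]
    - [0,0,0]
    - [0,0,0]
    - [0,0,0]
    - [0,0,0]

```text
clock: 18.8
position: [0.4941, 0.054, 0.0357]
ee_rot: [2.072, -2.361, -0.001]
force: [-1.0, -0.5, -1.1]
width: 0.106
```

```bash
python3 snap.py 11 wrist;  python3 - <<'E'
from h import *
p,d,K,E=load("pics/wrist11.npz")
cv2.imwrite("pics/w11z.png",cv2.resize(p[50:330,60:360][:,:,::-1],None,fx=2.6,fy=2.0,interpolation=cv2.INTER_CUBIC))
E
```

```text
{'clock': 18.8, 'joint_pos': [0.109, 0.334, -0.392, 0.845, 0.0, -1.332], 'position': [0.494, 0.054, 0.036], 'ee_rot': [2.072, -2.361, -0.001], 'force': [-1.024, -0.537, -1.096], 'width': 0.106}
```

View pics/w11z.png

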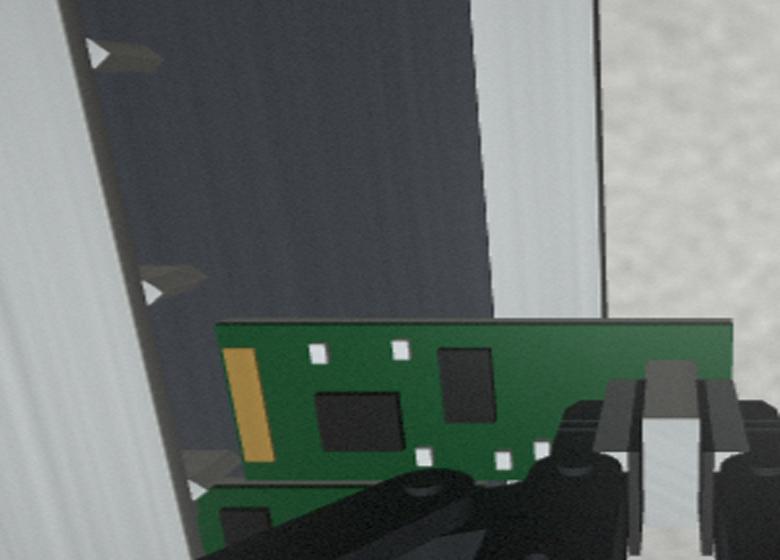

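```bash
python3 - <<'E'
from h import *
p,d,K,E=load("pics/wrist11.npz")
g=lambda u,v,z:D(onz(K,E,60+u/2.6,50+v/2.0,z))
print("tips",g(162,293,.028),g(210,489,.028),g(108,53,.028)); print("board",g(217,323,.0243),g(733,322,.0243),g(243,480,.0243))
E
```

```text
tips [ 0.0104 -0.0005] [0.0095 0.0532] [ 0.0104 -0.0547]
board [0.0034 0.0084] [-0.096   0.0081] [0.0046 0.0528]
```

Call:
apply_moves:
  travel:
    - [-0.3,-0.4,0]
    - [-0.3,-0.4,0]
    - [0.9,-0.53,0]
    - [1.9,-0.66,0]
    - [2.9,-0.79,0]
    - [3.9,-0.92,0]
    - [5.0,-1.06,0]
    - [5.0,-1.06,0]
    - [5.0,-1.06,0]
  rotation:
    - [0,0,0]
    - [0,0,0]
    - [0,0,0]
    - [0,0,0]
    - [0,0,0]
    - [0,0,0]
    - [0,0,0]
    - [0,0,0]
    - [0,0,0]

```text
clock: 19.6
position: [0.5444, 0.0424, 0.0359]
ee_rot: [2.07, -2.363, -0.0]
force: [-0.4, -0.3, -0.1]
width: 0.106
```

```bash
python3 snap.py 12 wrist
```

```text
{'clock': 19.6, 'joint_pos': [0.078, 0.422, -0.259, 0.89, 0.0, -1.361], 'position': [0.544, 0.042, 0.036], 'ee_rot': [2.07, -2.363, -0.0], 'force': [-0.425, -0.301, -0.132], 'width': 0.106}
```

View pics/wrist12.png

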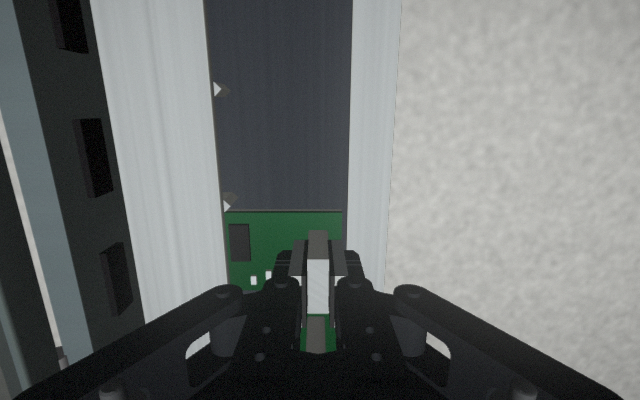

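Call:
apply_moves:
  travel:
    - [0.1,0,-0.35]
    - [0.1,0,-0.65]
    - [0.1,0,-0.65]
  rotation:
    - [0,0,0]
    - [0,0,0]
    - [0,0,0]

```text
clock: 19.9
position: [0.5454, 0.0425, 0.0293]
ee_rot: [-2.071, 2.363, -0.0]
force: [0.8, -0.1, 0.1]
width: 0.105
```

Call:
apply_moves:
  travel:
    - [0,0,0]
    - [0,0,0]
    - [0,0,0]
    - [0,0,0]
    - [0,0,2]
    - [0,0,5]
    - [0,0,8]
    - [0,0,10]
    - [0,0,10]
  rotation:
    - [0,0,0]
    - [0,0,0]
    - [0,0,0]
    - [0,0,0]
    - [0,0,0]
    - [0,0,0]
    - [0,0,0]
    - [0,0,0]
    - [0,0,0]
  claw: 0.5

```text
clock: 20.65
position: [0.5478, 0.0427, 0.1337]
ee_rot: [-2.067, 2.359, -0.006]
force: [0.7, 0.4, 0.8]
width: 0.498
```

```bash
python3 snap.py 13 wrist top; python3 - <<'E'
from h import *
p,d,K,E=load("pics/top13.npz")
for b in boards(p,K,E): print(*b)
E
```

```text
{'clock': 20.65, 'joint_pos': [0.078, 0.345, -0.107, 1.113, 0.0, -1.362], 'position': [0.548, 0.043, 0.134], 'ee_rot': [-2.067, 2.359, -0.006], 'force': [0.706, 0.4, 0.77], 'width': 0.498}
[ 0.5494 -0.3833] 14.61 0.0973 0.0422 24 [454. 190.] [ 0.5126 -0.3929]
[ 0.411  -0.2728] 16.65 0.0974 0.042 24 [414. 238.] [ 0.3746 -0.2837]
```

View pics/wrist13.png

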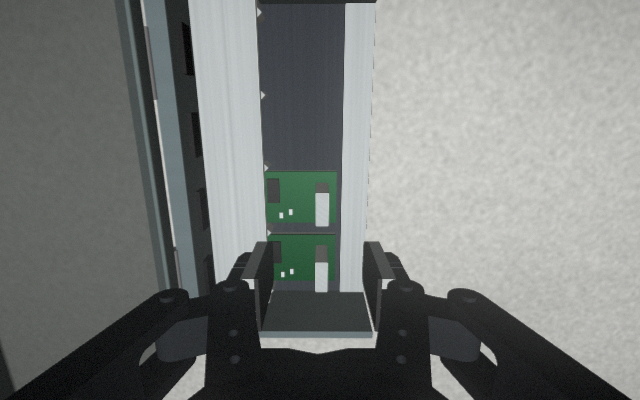

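Call:
apply_moves:
  travel:
    - [-4,-2,2]
    - [-7,-5,4]
    - [-9,-9,6]
    - [-11,-13,6]
    - [-13,-17,6]
    - [-14.5,-21,6]
    - [-15.5,-24.5,6]
    - [-16.5,-28,6]
    - [-17.2,-31.5,6]
    - [-17.2,-32.5,6]
  rotation:
    - [0,0,-0.12]
    - [0,0,-0.24]
    - [0,0,-0.36]
    - [0,0,-0.48]
    - [0,0,-0.6]
    - [0,0,-0.72]
    - [0,0,-0.84]
    - [0,0,-0.96]
    - [0,0,-1.08]
    - [0,0,-1.2]
  claw: 0.2

```text
clock: 21.58
position: [0.3715, -0.2859, 0.1881]
ee_rot: [0.361, -3.119, -0.001]
force: [0.5, 0.2, -0.7]
width: 0.797
```

Call:
apply_moves:
  travel:
    - [0,0,0]
    - [0,0,0]
    - [0,0,0]
    - [0,0,-1]
    - [0,0,-2]
    - [0,0,-3]
    - [0,0,-4]
    - [0,0,-5]
    - [0,0,-6]
    - [0,0,-6]
  rotation:
    - [0,0,-0.12]
    - [0,0,-0.24]
    - [0,0,-0.36]
    - [0,0,-0.48]
    - [0,0,-0.6]
    - [0,0,-0.72]
    - [0,0,-0.84]
    - [0,0,-0.96]
    - [0,0,-1.08]
    - [0,0,-1.2]

```text
clock: 22.42
position: [0.3723, -0.2815, 0.1264]
ee_rot: [-1.458, -2.778, -0.001]
force: [-0.3, -0.1, -0.6]
width: 0.797
```

Call:
apply_moves:
  travel:
    - [0,0,0]
    - [0,0,0]
    - [0,0,0]
    - [0,0,0]
  rotation:
    - [0,0,-0.12]
    - [0,0,-0.24]
    - [0,0,-0.32]
    - [0,0,-0.32]

```text
clock: 22.75
position: [0.373, -0.282, 0.1281]
ee_rot: [-1.881, -2.514, -0.0]
force: [-0.4, 0.5, -0.3]
width: 0.797
```

```bash
python3 snap.py 14 wrist; python3 - <<'E'
from h import *
p,d,K,E=load("pics/wrist14.npz")
for b in boards(p,K,E): print(*b)
E
```

```text
{'clock': 22.75, 'joint_pos': [-0.647, 0.195, -0.322, 1.055, 0.0, 0.637], 'position': [0.373, -0.282, 0.128], 'ee_rot': [-1.881, -2.514, -0.0], 'force': [-0.4, 0.488, -0.305], 'width': 0.797}
[ 0.4125 -0.2723] 16.49 0.0993 0.0438 257 [368. 192.] [ 0.376  -0.2831]
```

View pics/wrist14.png

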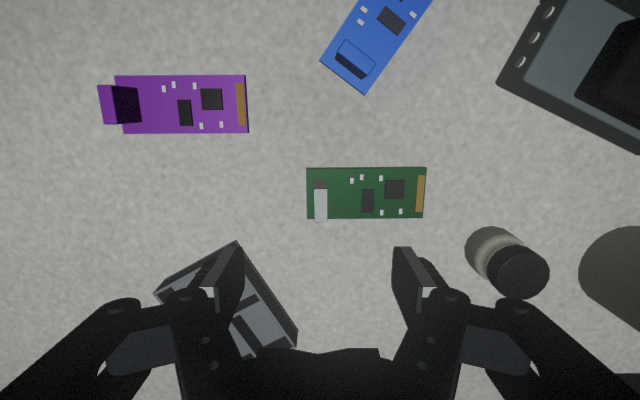

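```bash
python3 - <<'E'
from h import *
p,d,K,E=load("pics/wrist14.npz")
b=np.array([.376,-.2831]); ax=np.array([np.cos(np.radians(16.5)),np.sin(np.radians(16.5))]); ay=np.array([-ax[1],ax[0]])
for u,v in [(238,242),(155,293),(297,335)]:
    q=onz(K,E,u,v,.025)[:2]; print(q.round(3),((q-b)@ax).round(3),((q-b)@ay).round(3))
E
```

```text
[ 0.321 -0.337] -0.068 -0.036
[ 0.263 -0.404] -0.143 -0.084
[ 0.392 -0.41 ] -0.021 -0.126
```

Call:
apply_moves:
  travel:
    - [0.3,-0.11,-3.5]
    - [0.3,-0.11,-7]
    - [0.3,-0.11,-10.4]
    - [0.3,-0.11,-11.5]
    - [0.3,-0.11,-11.5]
    - [0.3,-0.11,-11.5]
  rotation:
    - [0,0,0]
    - [0,0,0]
    - [0,0,0]
    - [0,0,0]
    - [0,0,0]
    - [0,0,0]
  claw: 0.5

```text
clock: 23.3
position: [0.3762, -0.2832, 0.014]
ee_rot: [-1.873, -2.52, -0.0]
force: [-0.3, 0.0, 0.5]
width: 0.497
```

Call:
apply_moves:
  travel:
    - [0,0,0]
    - [0,0,0]
    - [0,0,0]
    - [0,0,0]
    - [0,0,0]
    - [0,0,0]
    - [0,0,0]
  rotation:
    - [0,0,0]
    - [0,0,0]
    - [0,0,0]
    - [0,0,0]
    - [0,0,0]
    - [0,0,0]
    - [0,0,0]
  claw: 1

```text
clock: 23.88
position: [0.3775, -0.2843, 0.0156]
ee_rot: [1.875, 2.518, -0.0]
force: [-0.9, 1.1, 8.1]
width: 0.109
```

Call:
apply_moves:
  travel:
    - [0,0,3.5]
    - [0,0,7]
    - [0.5,3.8,7]
    - [1,7.8,7]
    - [1.5,11.8,7]
    - [2,15.8,7]
    - [2.5,19.8,7]
    - [3,23.8,6.5]
    - [3.1,27,5]
    - [3.1,29.3,3]
  rotation:
    - [0,0,0]
    - [0,0,0]
    - [0,0,-0.05]
    - [0,0,-0.1]
    - [0,0,-0.2]
    - [0,0,-0.3]
    - [0,0,-0.4]
    - [0,0,-0.415]
    - [0,0,-0.415]
    - [0,0,-0.415]

```text
clock: 24.72
position: [0.4092, 0.0124, 0.0457]
ee_rot: [2.352, 2.079, 0.006]
force: [0.8, -0.4, -1.8]
width: 0.107
```

Call:
apply_moves:
  travel:
    - [0,0,0]
    - [0,0,0]
  rotation:
    - [0,0,0]
    - [0,0,0]

```text
clock: 24.88
position: [0.4072, 0.0103, 0.0443]
ee_rot: [-2.352, -2.082, 0.001]
force: [0.3, -1.3, -1.9]
width: 0.107
```

```bash
python3 snap.py 15 wrist
```

```text
{'clock': 24.883, 'joint_pos': [0.025, 0.161, -0.602, 0.809, -0.0, 1.718], 'position': [0.407, 0.01, 0.044], 'ee_rot': [-2.352, -2.082, 0.001], 'force': [0.299, -1.289, -1.9], 'width': 0.107}
```

View pics/wrist15.png

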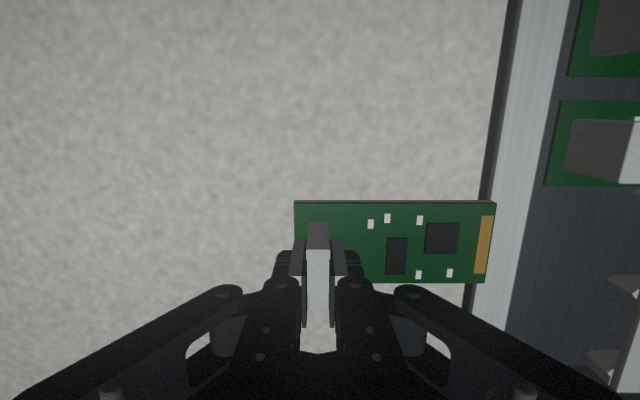

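```bash
python3 - <<'E'
from h import *
p,d,K,E=load("pics/wrist15.npz")
for u,v in [(495,204),(294.5,204),(485,283)]: print(D(onz(K,E,u,v,.0347)))
print("home rears",D(onz(K,E,545,184,.018)),D(onz(K,E,567,74,.018)), "sillback",D(onz(K,E,522,250,.016)),D(onz(K,E,545,120,.016)))
E
```

```text
[-0.0773 -0.0019]
[-0.1758 -0.0027]
[-0.0756 -0.0454]
home rears [-0.0427  0.0046] [-0.0431  0.0598] sillback [-0.0466 -0.0348] [-0.0481  0.0378]
```

Call:
apply_moves:
  travel:
    - [2,-0.6,-0.3]
    - [4,-0.87,-0.6]
    - [6,-1.13,-0.9]
    - [7.99,-1.39,-0.97]
    - [7.99,-1.39,-0.97]
    - [7.99,-1.39,-0.97]
    - [7.99,-1.39,-0.97]
  rotation:
    - [0,0,0]
    - [0,0,0]
    - [0,0,0]
    - [0,0,0]
    - [0,0,0]
    - [0,0,0]
    - [0,0,0]

```text
clock: 25.52
position: [0.4874, -0.0054, 0.0352]
ee_rot: [2.357, 2.077, 0.0]
force: [0.1, -0.0, -1.1]
width: 0.105
```

```bash
python3 snap.py 16 wrist;  python3 - <<'E'
from h import *
p,d,K,E=load("pics/wrist16.npz")
cv2.imwrite("pics/w16z.png",cv2.resize(p[50:350,280:580][:,:,::-1],None,fx=2,fy=2,interpolation=cv2.INTER_CUBIC))
E
```

```text
{'clock': 25.517, 'joint_pos': [-0.011, 0.317, -0.419, 0.834, -0.0, 1.686], 'position': [0.487, -0.005, 0.035], 'ee_rot': [2.357, 2.077, 0.0], 'force': [0.104, -0.014, -1.133], 'width': 0.105}
```

View pics/w16z.png

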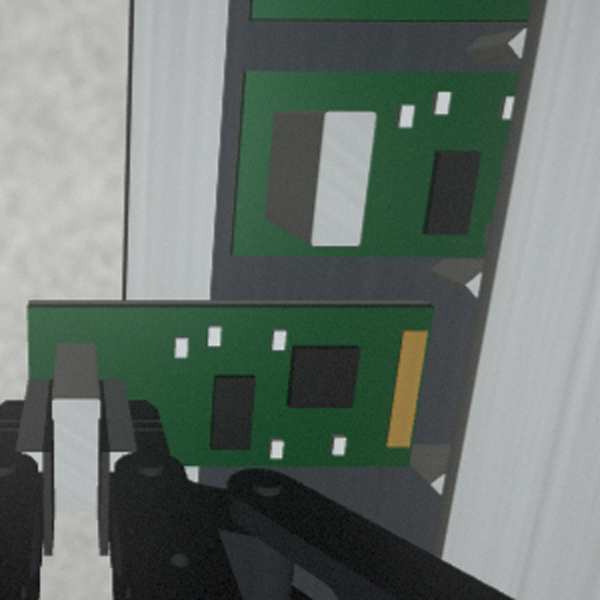

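```bash
python3 - <<'E'
from h import *
p,d,K,E=load("pics/wrist16.npz")
g=lambda u,v,z:D(onz(K,E,280+u/2,50+v/2,z))
print("tips",g(466,286,.028),g(430,484,.028),g(508,44,.028)); print("board",g(433,307,.0256),g(29,306,.0256),g(410,466,.0256))
E
```

```text
tips [ 0.0107 -0.0013] [ 0.0104 -0.055 ] [0.0106 0.0529]
board [ 0.005  -0.0073] [-0.0942 -0.0074] [ 0.0058 -0.0511]
```

Call:
apply_moves:
  travel:
    - [0,0.1,0]
    - [1,-0.03,0]
    - [2,-0.16,0]
    - [3,-0.29,0]
    - [4,-0.42,0]
    - [5,-0.54,0]
    - [5,-0.54,0]
    - [5,-0.54,0]
  rotation:
    - [0,0,0]
    - [0,0,0]
    - [0,0,0]
    - [0,0,0]
    - [0,0,0]
    - [0,0,0]
    - [0,0,0]
    - [0,0,0]

```text
clock: 26.23
position: [0.5372, -0.0099, 0.0347]
ee_rot: [-2.356, -2.078, 0.0]
force: [-0.1, -0.4, -2.3]
width: 0.108
```

```bash
python3 snap.py 17 wrist
```

```text
{'clock': 26.233, 'joint_pos': [-0.018, 0.407, -0.285, 0.879, 0.0, 1.677], 'position': [0.537, -0.01, 0.035], 'ee_rot': [-2.356, -2.078, 0.0], 'force': [-0.12, -0.393, -2.314], 'width': 0.108}
```

View pics/wrist17.png

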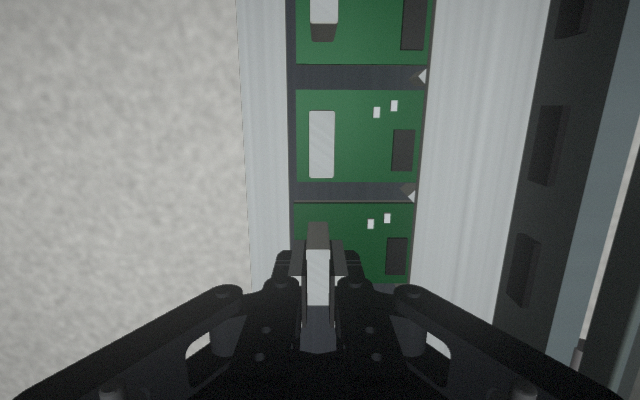

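Call:
apply_moves:
  travel:
    - [0.1,0,-0.35]
    - [0.1,0,-0.65]
    - [0.1,0,-0.65]
  rotation:
    - [0,0,0]
    - [0,0,0]
    - [0,0,0]

```text
clock: 26.53
position: [0.5382, -0.0099, 0.0278]
ee_rot: [-2.356, -2.078, 0.0]
force: [-0.3, 0.1, -1.9]
width: 0.105
```

Call:
apply_moves:
  travel:
    - [0,0,0]
    - [0,0,0]
    - [0,0,0]
    - [0,0,0]
    - [0,0,2]
    - [0,0,5]
    - [0,0,8]
    - [0,0,10]
    - [0,0,10]
  rotation:
    - [0,0,0]
    - [0,0,0]
    - [0,0,0]
    - [0,0,0]
    - [0,0,0]
    - [0,0,0]
    - [0,0,0]
    - [0,0,0]
    - [0,0,0]
  claw: 0.5

```text
clock: 27.28
position: [0.5408, -0.01, 0.1325]
ee_rot: [2.353, 2.076, 0.007]
force: [0.7, -0.4, 0.8]
width: 0.501
```

```bash
python3 snap.py 18 wrist top; python3 - <<'E'
from h import *
p,d,K,E=load("pics/top18.npz")
for b in boards(p,K,E): print(*b)
E
```

```text
{'clock': 27.283, 'joint_pos': [-0.018, 0.328, -0.134, 1.103, -0.0, 1.677], 'position': [0.541, -0.01, 0.132], 'ee_rot': [2.353, 2.076, 0.007], 'force': [0.671, -0.351, 0.794], 'width': 0.501}
[ 0.5494 -0.3833] 14.61 0.0973 0.0422 24 [454. 190.] [ 0.5126 -0.3929]
```

View pics/wrist18.png

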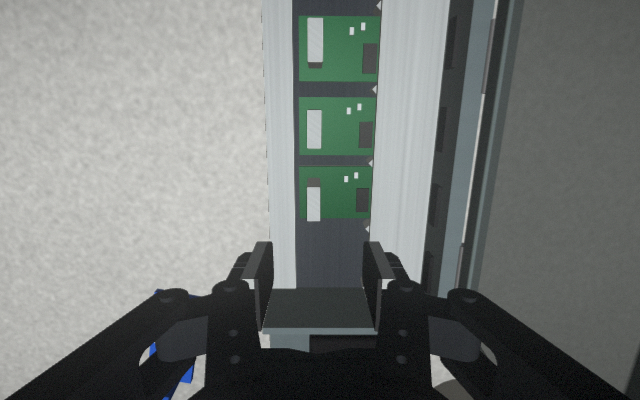

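View pics/top18.png

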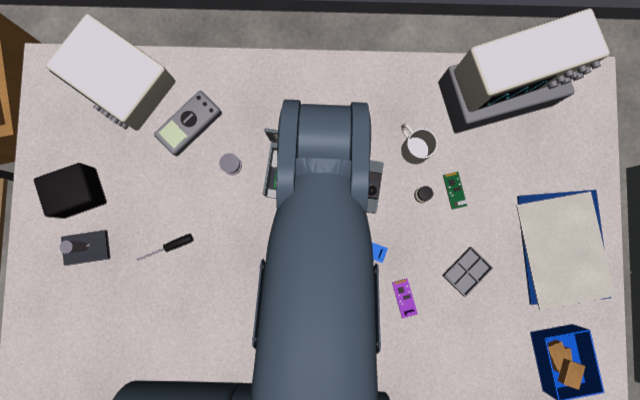

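Call:
apply_moves:
  travel:
    - [-1,0,4]
    - [-2.7,-1,7]
    - [-2.7,-5,7]
    - [-2.7,-9,7]
    - [-2.7,-13,7]
    - [-2.7,-17,7]
    - [-2.7,-21,7]
    - [-2.7,-25,7]
    - [-2.7,-29,7]
    - [-2.7,-33,6]
  rotation:
    - [0,0,0]
    - [0,0,0]
    - [0,0,0]
    - [0,0,0.1]
    - [0,0,0.2]
    - [0,0,0.3]
    - [0,0,0.377]
    - [0,0,0.377]
    - [0,0,0.377]
    - [0,0,0.377]
  claw: 0.3

```text
clock: 28.22
position: [0.5113, -0.3421, 0.1881]
ee_rot: [1.924, 2.483, 0.0]
force: [1.9, -0.1, 1.4]
width: 0.695
```

Call:
apply_moves:
  travel:
    - [0,-3.5,-2]
    - [0,-5.2,-4]
    - [0,-5.2,-6]
    - [0,-5.2,-6]
    - [0,-5.2,-6]
  rotation:
    - [0,0,0]
    - [0,0,0]
    - [0,0,0]
    - [0,0,0]
    - [0,0,0]

```text
clock: 28.63
position: [0.5105, -0.3911, 0.1265]
ee_rot: [-1.923, -2.48, -0.0]
force: [-0.9, -0.0, 0.4]
width: 0.7
```

```bash
python3 snap.py 19 wrist; python3 - <<'E'
from h import *
p,d,K,E=load("pics/wrist19.npz")
for b in boards(p,K,E): print(*b)
E
```

```text
{'clock': 28.633, 'joint_pos': [-0.654, 0.549, 0.189, 1.215, 0.0, 0.665], 'position': [0.511, -0.391, 0.127], 'ee_rot': [-1.923, -2.48, -0.0], 'force': [-0.866, -0.001, 0.364], 'width': 0.7}
[ 0.5505 -0.3833] 14.53 0.0993 0.0427 264 [369. 193.] [ 0.5138 -0.3929]
```

View pics/wrist19.png

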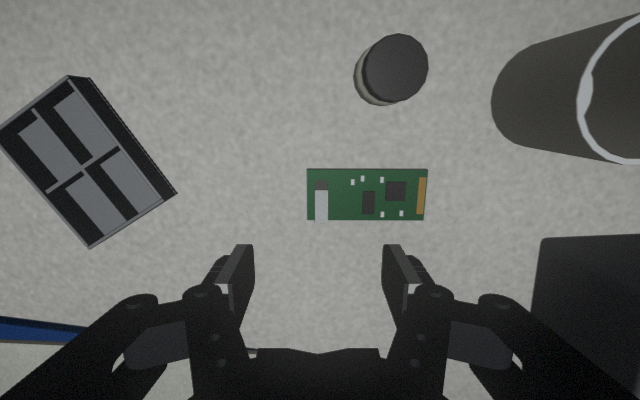

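Call:
apply_moves:
  travel:
    - [0.33,-0.17,-3.5]
    - [0.33,-0.17,-7]
    - [0.33,-0.17,-10.2]
    - [0.33,-0.17,-11.3]
    - [0.33,-0.17,-11.3]
    - [0.33,-0.17,-11.3]
  rotation:
    - [0,0,0]
    - [0,0,0]
    - [0,0,0]
    - [0,0,0]
    - [0,0,0]
    - [0,0,0]
  claw: 0.5

```text
clock: 29.18
position: [0.5157, -0.3937, 0.017]
ee_rot: [1.923, 2.483, 0.0]
force: [-0.2, -0.4, 0.6]
width: 0.5
```

Call:
apply_moves:
  travel:
    - [0,0,0]
    - [0,0,0]
    - [0,0,0]
    - [0,0,0]
    - [0,0,0]
    - [0,0,0]
    - [0,0,0]
  rotation:
    - [0,0,0]
    - [0,0,0]
    - [0,0,0]
    - [0,0,0]
    - [0,0,0]
    - [0,0,0]
    - [0,0,0]
  claw: 1

```text
clock: 29.77
position: [0.5159, -0.3944, 0.0174]
ee_rot: [1.923, 2.48, 0.0]
force: [-1.8, 1.2, 11.6]
width: 0.105
```

Call:
apply_moves:
  travel:
    - [0,0,4]
    - [0,0,8]
    - [-2.3,3.2,8]
    - [-4.6,6.5,8]
    - [-6.9,9.8,8]
    - [-9.2,13,8]
    - [-11.5,16.3,8]
    - [-13.6,19.4,8]
    - [-13.6,23.4,8]
    - [-13.6,27.4,8]
  rotation:
    - [0,0,0]
    - [0,0,0]
    - [0,0,-0.05]
    - [0,0,-0.1]
    - [0,0,-0.2]
    - [0,0,-0.3]
    - [0,0,-0.377]
    - [0,0,-0.377]
    - [0,0,-0.377]
    - [0,0,-0.377]

```text
clock: 30.6
position: [0.378, -0.1187, 0.0961]
ee_rot: [2.357, 2.075, 0.001]
force: [1.5, 0.4, -0.3]
width: 0.108
```

Call:
apply_moves:
  travel:
    - [0,4,0]
    - [0.5,7.2,0]
    - [0.5,7.2,0]
    - [0.5,7.2,0]
  rotation:
    - [0,0,0]
    - [0,0,0]
    - [0,0,0]
    - [0,0,0]

```text
clock: 30.93
position: [0.3845, -0.0464, 0.096]
ee_rot: [2.351, 2.082, 0.002]
force: [0.5, -1.6, -1.7]
width: 0.104
```

```bash
python3 snap.py 20 wrist
```

```text
{'clock': 30.933, 'joint_pos': [-0.12, 0.061, -0.567, 0.941, -0.0, 1.572], 'position': [0.384, -0.046, 0.096], 'ee_rot': [2.351, 2.082, 0.002], 'force': [0.506, -1.605, -1.697], 'width': 0.104}
```

View pics/wrist20.png

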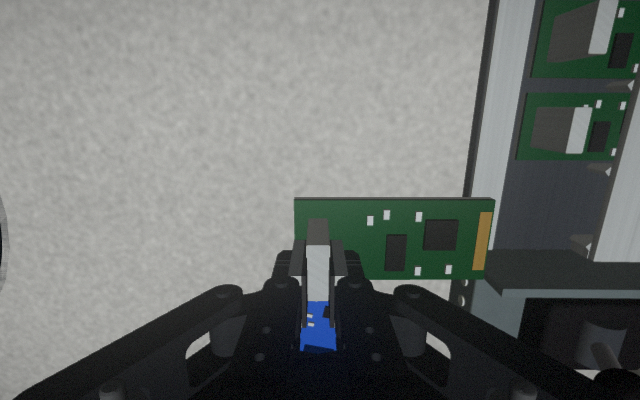

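Call:
apply_moves:
  travel:
    - [3.2,-0.3,0]
    - [6.4,-0.6,0]
    - [9.7,-0.9,0]
    - [9.7,-0.9,0]
    - [9.7,-0.9,0]
    - [9.7,-0.9,0]
  rotation:
    - [0,0,0]
    - [0,0,0]
    - [0,0,0]
    - [0,0,0]
    - [0,0,0]
    - [0,0,0]

```text
clock: 31.48
position: [0.4803, -0.0577, 0.095]
ee_rot: [-2.357, -2.076, 0.001]
force: [-0.4, -0.8, -1.4]
width: 0.105
```

```bash
python3 snap.py 21 wrist;  python3 - <<'E'
from h import *
p,d,K,E=load("pics/wrist21.npz")
cv2.imwrite("pics/w21z.png",cv2.resize(p[50:350,280:580][:,:,::-1],None,fx=2,fy=2,interpolation=cv2.INTER_CUBIC))
E
```

```text
{'clock': 31.483, 'joint_pos': [-0.12, 0.251, -0.34, 0.981, -0.0, 1.578], 'position': [0.48, -0.058, 0.095], 'ee_rot': [-2.357, -2.076, 0.001], 'force': [-0.373, -0.832, -1.426], 'width': 0.105}
```

View pics/w21z.png

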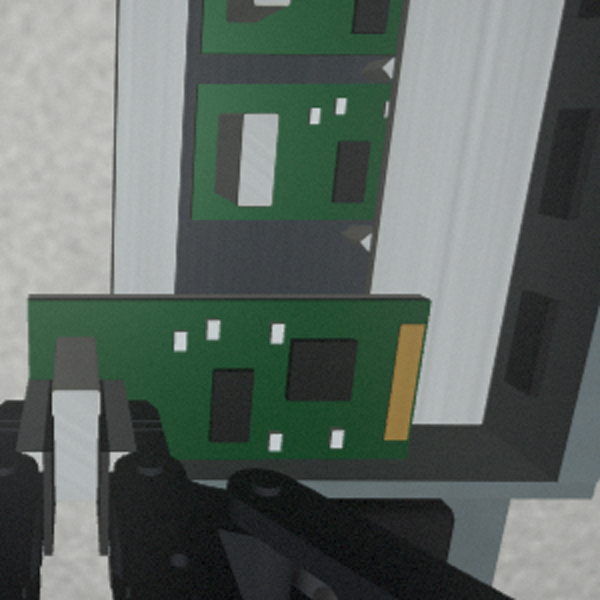

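```bash
python3 - <<'E'
from h import *
p,d,K,E=load("pics/wrist21.npz")
g=lambda u,v,z:D(onz(K,E,280+u/2,50+v/2,z))
print("tip",g(359,243,.028),g(382,68,.028),"wall inner",g(480,423,.034)); print("board",g(430,301,.0836),g(29,299,.0836),g(406,458,.0836))
E
```

```text
tip [ 0.0101 -0.0553] [ 0.0104 -0.001 ] wall inner [ 0.0572 -0.1172]
board [ 0.0048 -0.0591] [-0.0946 -0.059 ] [ 0.0052 -0.1026]
```

Call:
apply_moves:
  travel:
    - [0,-0.1,-2]
    - [0,-0.1,-4]
    - [0,-0.1,-5.9]
    - [0,-0.1,-5.9]
    - [0,-0.1,-5.9]
    - [0,-0.1,-5.9]
  rotation:
    - [0,0,0]
    - [0,0,0]
    - [0,0,0]
    - [0,0,0]
    - [0,0,0]
    - [0,0,0]

```text
clock: 32.03
position: [0.4807, -0.0579, 0.0371]
ee_rot: [2.356, 2.078, 0.0]
force: [0.7, -0.2, -1.5]
width: 0.103
```

```bash
python3 snap.py 22 wrist;  python3 - <<'E'
from h import *
p,d,K,E=load("pics/wrist22.npz")
cv2.imwrite("pics/w22z.png",cv2.resize(p[50:350,280:580][:,:,::-1],None,fx=2,fy=2,interpolation=cv2.INTER_CUBIC))
E
```

```text
{'clock': 32.033, 'joint_pos': [-0.12, 0.309, -0.425, 0.836, -0.0, 1.576], 'position': [0.481, -0.058, 0.037], 'ee_rot': [2.356, 2.078, 0.0], 'force': [0.731, -0.158, -1.516], 'width': 0.103}
```

View pics/w22z.png

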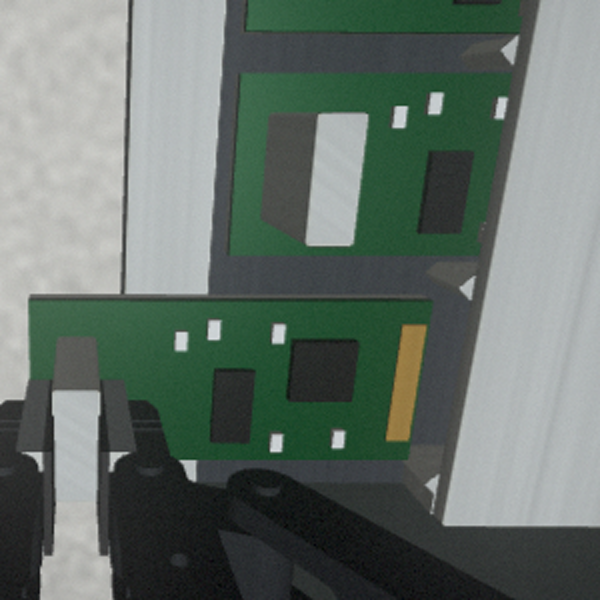

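```bash
python3 - <<'E'
from h import *
p,d,K,E=load("pics/wrist22.npz")
g=lambda u,v,z:D(onz(K,E,280+u/2,50+v/2,z))
print("tip",g(459,290,.028),g(423,484,.028),g(500,51,.028)); print("board",g(431,301,.0257),g(29,299,.0257),g(408,458,.0257))
E
```

```text
tip [ 0.0106 -0.0556] [ 0.01  -0.109] [ 0.0104 -0.0012]
board [ 0.0055 -0.0591] [-0.0941 -0.0591] [ 0.0062 -0.1026]
```

Call:
apply_moves:
  travel:
    - [0,-0.14,0]
    - [1,-0.27,0]
    - [2,-0.4,0]
    - [3,-0.53,0]
    - [4,-0.66,0]
    - [4.97,-0.78,0]
    - [4.97,-0.78,0]
    - [4.97,-0.78,0]
  rotation:
    - [0,0,0]
    - [0,0,0]
    - [0,0,0]
    - [0,0,0]
    - [0,0,0]
    - [0,0,0]
    - [0,0,0]
    - [0,0,0]

```text
clock: 32.75
position: [0.5306, -0.0655, 0.0364]
ee_rot: [2.356, 2.078, 0.0]
force: [1.0, 0.9, -2.2]
width: 0.102
```

```bash
python3 snap.py 23 wrist
```

```text
{'clock': 32.75, 'joint_pos': [-0.123, 0.4, -0.291, 0.88, -0.0, 1.573], 'position': [0.531, -0.066, 0.036], 'ee_rot': [2.356, 2.078, 0.0], 'force': [1.014, 0.913, -2.225], 'width': 0.102}
```

View pics/wrist23.png

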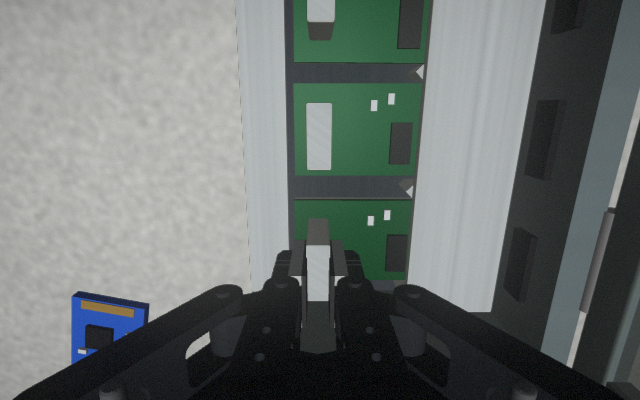

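Call:
apply_moves:
  travel:
    - [0.1,0,-0.35]
    - [0.1,0,-0.62]
    - [0.1,0,-0.62]
  rotation:
    - [0,0,0]
    - [0,0,0]
    - [0,0,0]

```text
clock: 33.05
position: [0.531, -0.0654, 0.0294]
ee_rot: [-2.355, -2.078, 0.001]
force: [-0.3, 0.2, -1.5]
width: 0.106
```

Call:
apply_moves:
  travel:
    - [0,0,0]
    - [0,0,0]
    - [0,0,0]
    - [0,0,0]
    - [0,0,2]
    - [0,0,5]
    - [0,0,8]
    - [-2,1,12]
    - [-4,3,15]
  rotation:
    - [0,0,0]
    - [0,0,0]
    - [0,0,0]
    - [0,0,0]
    - [0,0,0]
    - [0,0,0]
    - [0,0,0]
    - [0,0,0]
    - [0,0,0]
  claw: 0.5

```text
clock: 33.8
position: [0.4934, -0.038, 0.1792]
ee_rot: [2.357, 2.076, 0.001]
force: [0.2, -0.3, 0.5]
width: 0.496
```

Call:
apply_moves:
  travel:
    - [0,0,2]
    - [-2,0,4]
    - [-4,-1,6]
    - [-6,-3,7]
    - [-7,-6,8]
    - [-7,-9,8]
    - [-7,-9,8]
    - [-7,-9,8]
    - [-7,-9,8]
    - [-7,-9,8]
  rotation:
    - [0,0,0.12]
    - [0,0,0.24]
    - [0,0,0.36]
    - [0,0,0.48]
    - [0,0,0.6]
    - [0,0,0.72]
    - [0,0,0.84]
    - [0,0,0.96]
    - [0,0,1.08]
    - [0,0,1.2]

```text
clock: 34.63
position: [0.4232, -0.1274, 0.2575]
ee_rot: [0.763, 3.047, -0.0]
force: [-0.3, -0.0, 0.1]
width: 0.502
```

```bash
python3 snap.py 24 wrist scene top
```

```text
{'clock': 34.633, 'joint_pos': [-0.292, 0.09, -0.114, 1.366, -0.0, 0.198], 'position': [0.423, -0.127, 0.257], 'ee_rot': [0.763, 3.047, -0.0], 'force': [-0.28, -0.031, 0.135], 'width': 0.502}
```

View pics/wrist24.png

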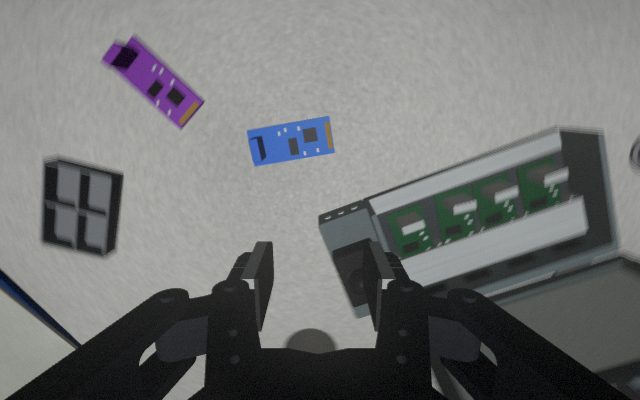

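View pics/top24.png

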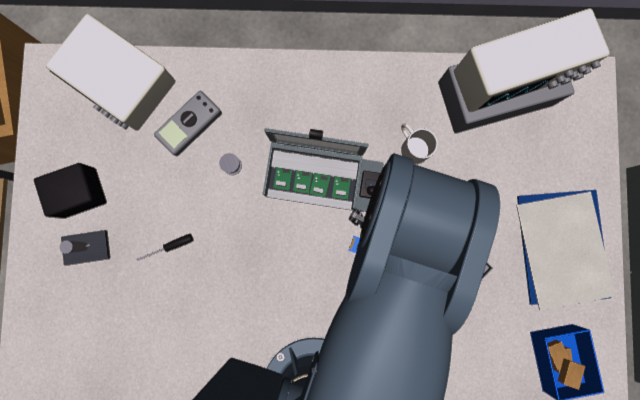

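```bash
python3 - <<'E'
from h import *
p,d,K,E=load("pics/top24.npz")
cv2.imwrite("pics/top24z.png",cv2.resize(p[120:220,255:390][:,:,::-1],None,fx=5.9,fy=5.9,interpolation=cv2.INTER_CUBIC))
hsv=cv2.cvtColor(p,cv2.COLOR_RGB2HSV); m=cv2.inRange(hsv,(40,70,20),(85,255,255))
m=cv2.morphologyEx(m,cv2.MORPH_CLOSE,np.ones((3,3)))
n,l,st,ce=cv2.connectedComponentsWithStats(m)
for i in range(1,n):
    if st[i,4]<60: continue
    v,u=np.nonzero(l==i); P=np.array([D(onz(K,E,a,b,.018)) for a,b in zip(u,v)]); print(st[i,4],P.min(0),P.max(0))
E
```

```text
252 [-0.0449  0.0578] [0.0126 0.1026]
556 [-0.0472 -0.0487] [0.0129 0.0474]
259 [-0.0456 -0.105 ] [ 0.0124 -0.0604]
```

View pics/top24z.png

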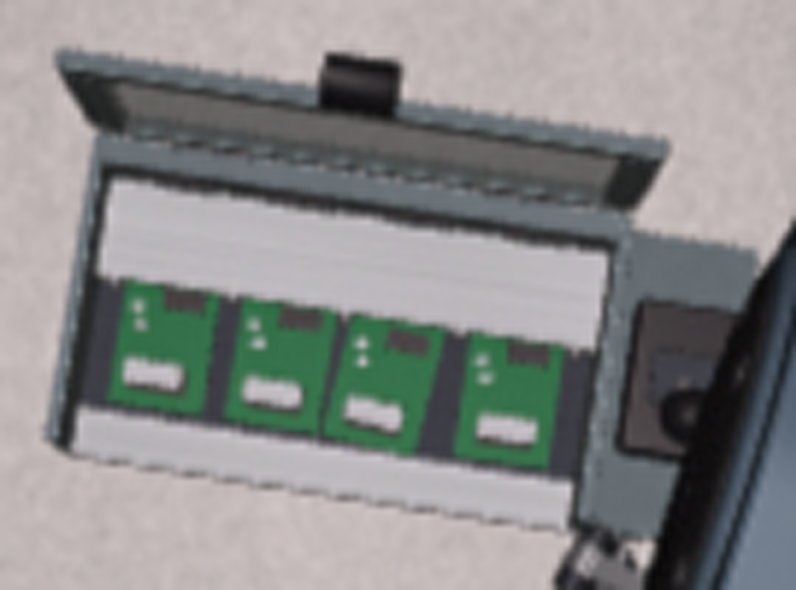

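Call:
apply_moves:
  travel:
    - [1,4,1]
    - [1,8,2]
    - [1,12,3]
    - [1,14,4]
    - [1,14,4]
    - [1,14,4]
    - [1,14,4]
  rotation:
    - [0,0,0.12]
    - [0,0,0.24]
    - [0,0,0.36]
    - [0,0,0.36]
    - [0,0,0.36]
    - [0,0,0.36]
    - [0,0,0.36]
  claw: 0

```text
clock: 35.37
position: [0.4333, 0.0126, 0.2971]
ee_rot: [-0.217, -3.134, 0.0]
force: [-0.1, 0.4, 0.6]
width: 1.0
```

```bash
python3 snap.py 25 wrist; python3 - <<'E'
from h import *
p,d,K,E=load("pics/wrist25.npz")
cv2.imwrite("pics/w25z.png",cv2.resize(p[200:360,180:460][:,:,::-1],None,fx=2.8,fy=2.8,interpolation=cv2.INTER_CUBIC))
E
```

```text
{'clock': 35.367, 'joint_pos': [0.029, 0.074, -0.033, 1.465, -0.0, 0.168], 'position': [0.433, 0.013, 0.297], 'ee_rot': [-0.217, -3.134, 0.0], 'force': [-0.104, 0.436, 0.607], 'width': 1.0}
```

View pics/wrist25.png

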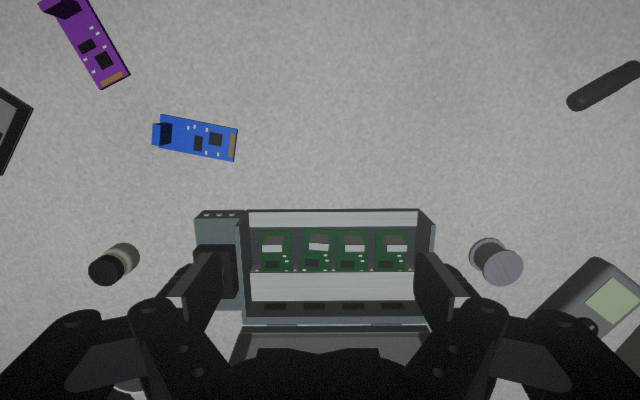

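View pics/w25z.png

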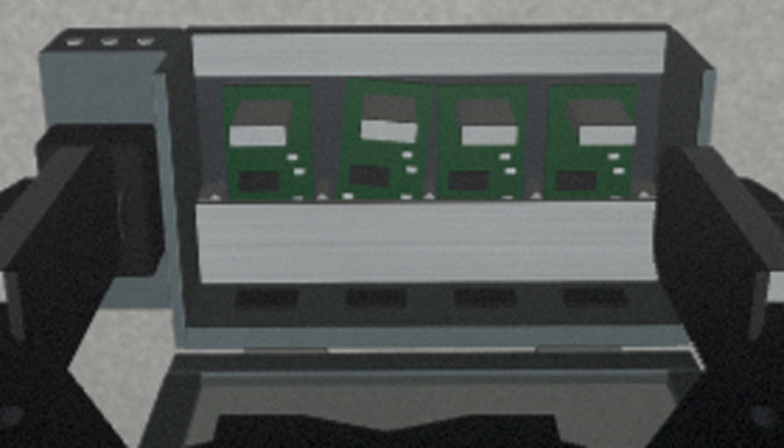

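```bash
python3 - <<'E'
from h import *
p,d,K,E=load("pics/wrist25.npz")
g=lambda u,v,z:onz(K,E,180+(u+.5)/2.8-.5,200+(v+.5)/2.8-.5,z)
for n,q in {"b0":[(230,125),(286,125),(287,146),(232,147)],"b1":[(362,120),(418,124),(417,143),(361,138)],"b2":[(463,124),(517,124),(518,145),(463,145)],"b3":[(580,124),(635,124),(635,145),(581,145)]}.items():
    P=np.array([g(*t,.052)[:2] for t in q]); print(n,"bar",P.mean(0).round(4),D(P.mean(0)), "dir",D(P[1])-D(P[0]))
for n,t in {"b1 rearL":(348,79),"b1 rearR":(434,86),"b0 rear":(223,86),"b0 rearR":(307,86),"b2rear":(441,86),"b3 rear":(548,86)}.items(): print(n,D(g(*t,.018)))
print("sill",D(g(300,76,.016)))
E
```

```text
b0 bar [ 0.5317 -0.0619] [-0.0321 -0.0811] dir [0.0002 0.0259]
b1 bar [ 0.5378 -0.0014] [-0.0339 -0.0202] dir [0.0022 0.0259]
b2 bar [0.5458 0.0448] [-0.0319  0.0266] dir [0.0002 0.025 ]
b3 bar [0.5532 0.0989] [-0.0315  0.0813] dir [0.0002 0.0255]
b1 rearL [-0.0469 -0.0406]
b1 rearR [-0.0429  0.0021]
b0 rear [-0.0437 -0.1029]
b0 rearR [-0.0434 -0.0611]
b2rear [-0.0429  0.0056]
b3 rear [-0.0424  0.0589]
sill [-0.0479 -0.0646]
```

Call:
apply_moves:
  travel:
    - [4,-0.15,0]
    - [8,-0.3,0]
    - [12,-0.45,0]
    - [16,-0.6,0]
    - [20,-0.75,0]
    - [21.6,-0.75,0]
    - [21.6,-0.75,0]
    - [21.6,-0.75,0]
  rotation:
    - [0,0,0.01]
    - [0,0,0.01]
    - [0,0,0.01]
    - [0,0,0.01]
    - [0,0,0.01]
    - [0,0,0.01]
    - [0,0,0.01]
    - [0,0,0.01]

```text
clock: 36.08
position: [0.6498, 0.004, 0.2954]
ee_rot: [-0.202, -3.133, 0.0]
force: [-0.4, 0.0, -0.8]
width: 0.998
```

```bash
python3 snap.py 26 wrist
```

```text
{'clock': 36.083, 'joint_pos': [0.006, 0.577, 0.663, 1.659, -0.0, 0.135], 'position': [0.65, 0.004, 0.295], 'ee_rot': [-0.202, -3.133, 0.0], 'force': [-0.449, 0.018, -0.763], 'width': 0.998}
```

View pics/wrist26.png

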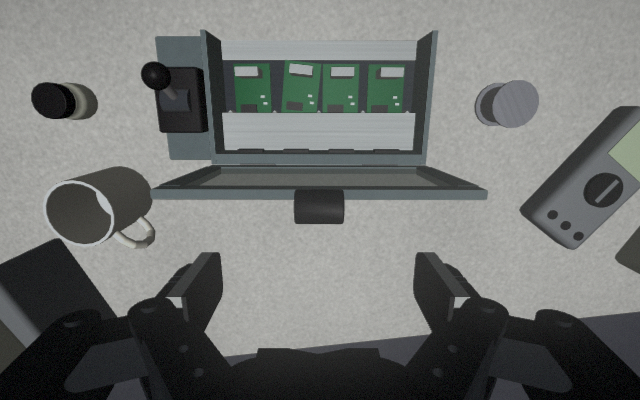

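Call:
apply_moves:
  travel:
    - [0,0,-3]
    - [0,0,-6]
    - [0,0,-6.8]
    - [0,0,-6.8]
    - [0,0,-6.8]
  rotation:
    - [0,0,0]
    - [0,0,0]
    - [0,0,0]
    - [0,0,0]
    - [0,0,0]

```text
clock: 36.55
position: [0.6488, 0.0051, 0.231]
ee_rot: [0.198, 3.135, 0.0]
force: [-0.6, -0.6, 1.1]
width: 1.001
```

Call:
apply_moves:
  travel:
    - [0,0,0]
    - [0,0,0]
    - [0,0,0]
    - [0,0,0]
    - [0,0,0]
    - [0,0,0]
    - [0,0,0]
    - [0,0,0]
  rotation:
    - [0,0,0]
    - [0,0,0]
    - [0,0,0]
    - [0,0,0]
    - [0,0,0]
    - [0,0,0]
    - [0,0,0]
    - [0,0,0]
  claw: 1
  squeeze: 30

```text
clock: 37.22
position: [0.6495, 0.0047, 0.2301]
ee_rot: [0.198, 3.134, -0.002]
force: [-1.0, -5.9, 6.1]
width: 0.346
```

Call:
apply_moves:
  travel:
    - [-1.84,0.24,-0.03]
    - [-3.55,0.46,-0.24]
    - [-5.24,0.68,-0.62]
    - [-6.87,0.89,-1.17]
    - [-8.45,1.1,-1.88]
    - [-9.95,1.29,-2.75]
    - [-11.35,1.47,-3.76]
    - [-12.64,1.64,-4.91]
    - [-12.64,1.64,-4.91]
  rotation:
    - [0,0,0]
    - [0,0,0]
    - [0,0,0]
    - [0,0,0]
    - [0,0,0]
    - [0,0,0]
    - [0,0,0]
    - [0,0,0]
    - [0,0,0]

```text
clock: 37.97
position: [0.5207, 0.0217, 0.179]
ee_rot: [-0.197, -3.133, 0.001]
force: [-3.2, -4.1, -2.4]
width: 0.341
```

Call:
apply_moves:
  travel:
    - [-1.17,0.15,-1.27]
    - [-2.22,0.29,-2.66]
    - [-3.12,0.41,-4.14]
    - [-3.87,0.5,-5.7]
    - [-4.46,0.58,-7.34]
    - [-4.89,0.63,-9.02]
    - [-5.15,0.67,-10.74]
    - [-5.23,0.68,-12.08]
    - [-5.23,0.68,-12.3]
    - [-5.23,0.68,-12.3]
  rotation:
    - [0,0,0]
    - [0,0,0]
    - [0,0,0]
    - [0,0,0]
    - [0,0,0]
    - [0,0,0]
    - [0,0,0]
    - [0,0,0]
    - [0,0,0]
    - [0,0,0]

```text
clock: 38.8
position: [0.4713, 0.0282, 0.0582]
ee_rot: [0.198, 3.135, -0.001]
force: [-5.4, -4.7, 10.0]
width: 0.343
```

Call:
apply_moves:
  travel:
    - [0,0,-0.2]
    - [0,0,-0.2]
    - [0,0,0]
    - [0,0,0]
  rotation:
    - [0,0,0]
    - [0,0,0]
    - [0,0,0]
    - [0,0,0]

```text
clock: 39.13
position: [0.4717, 0.0281, 0.0582]
ee_rot: [0.198, 3.135, -0.001]
force: [-1.5, -4.6, 0.5]
width: 0.341
```

Call:
apply_moves:
  travel:
    - [0,0,0]
    - [0,0,0]
    - [0,0,0]
    - [0,0,0]
    - [0,0,0]
    - [0,0,3]
    - [0,0,7]
    - [0,0,11]
    - [0,0,15]
    - [0,0,15]
  rotation:
    - [0,0,0]
    - [0,0,0]
    - [0,0,0]
    - [0,0,0]
    - [0,0,0]
    - [0,0,0]
    - [0,0,0]
    - [0,0,0]
    - [0,0,0]
    - [0,0,0]
  claw: 0

```text
clock: 39.97
position: [0.4733, 0.0289, 0.2143]
ee_rot: [0.197, 3.126, 0.002]
force: [0.4, 0.7, 1.1]
width: 1.0
```

```bash
python3 snap.py 27 wrist scene
```

```text
{'clock': 39.967, 'joint_pos': [0.061, 0.155, -0.148, 1.258, 0.0, 0.187], 'position': [0.473, 0.029, 0.214], 'ee_rot': [0.197, 3.126, 0.002], 'force': [0.37, 0.746, 1.076], 'width': 1.0}
```

View pics/wrist27.png

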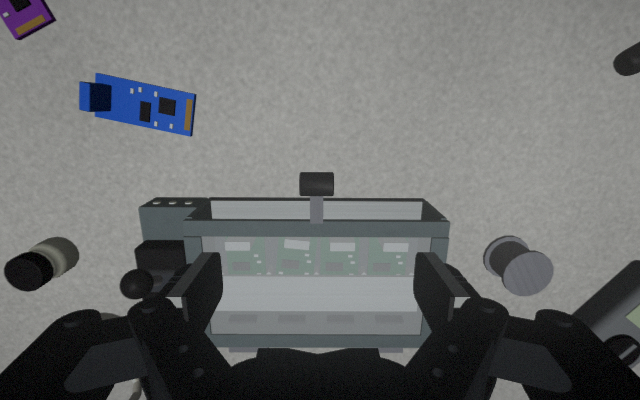

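View pics/scene27.png

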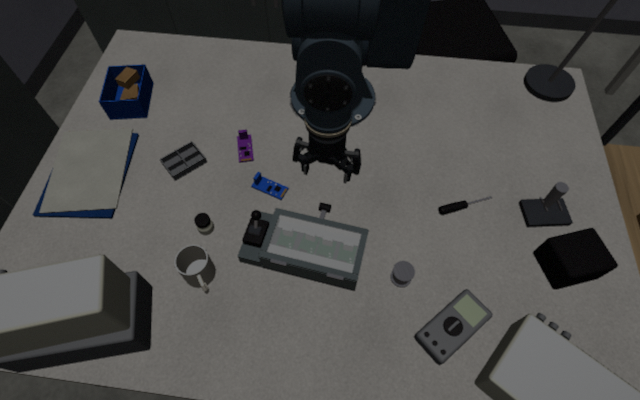

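```bash
python3 - <<'E'
from h import *
for f in ("wrist1","wrist27"):
    p,d,K,E=load(f"pics/{f}.npz"); C=cloud(d,K,E); fl=(d>0)&(np.abs(C[...,0]-.574)<.2)
    q=(C[...,:2]-O)@RD
    for x0,x1 in ((-.07,-.055),(-.04,-.02),(.0,.02)):
        m=fl&(q[...,0]>x0)&(q[...,0]<x1)&(np.abs(q[...,1])<.09)&(C[...,2]>.05)&(C[...,2]<.12); print(f,x0,m.sum(),np.median(C[m][:,2]).round(4) if m.any() else None)
p,d,K,E=load("pics/wrist27.npz")
for u,v in [(449,235),(184,235)]: print(onz(K,E,u,v,.0795).round(4))
print("knob",onz(K,E,317,184,.0755).round(4))
cv2.imwrite("pics/w27z.png",cv2.resize(p[160:300,100:340][:,:,::-1],None,fx=3,fy=3,interpolation=cv2.INTER_CUBIC))
print("tip?",[ (onz(K,E,137,284,z).round(4).tolist(),D(onz(K,E,137,284,z)).tolist()) for z in (.106,)])
E
```

```text
wrist1 -0.07 3970 0.0795
wrist1 -0.04 4137 0.0777
wrist1 0.0 4217 0.0777
wrist27 -0.07 3235 0.08
wrist27 -0.04 3593 0.078
wrist27 0.0 3219 0.0779
[0.5336 0.1427 0.0795]
[ 0.5031 -0.0998  0.0795]
knob [0.4714 0.0277 0.0755]
tip? [([0.5335, -0.1386, 0.106], [-0.0204, -0.1568])]
```

View pics/w27z.png

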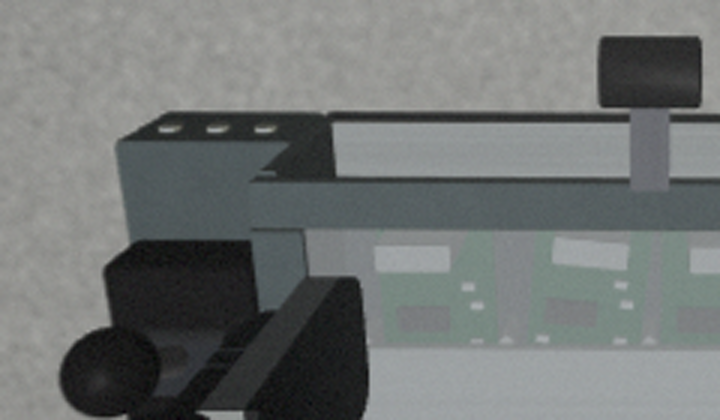

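Call:
apply_moves:
  travel:
    - [0,-4,0]
    - [0,-8,0]
    - [0,-12,-1]
    - [0,-16.1,-2]
    - [0,-16.1,-4]
    - [0,-16.1,-4]
    - [0,-16.1,-4]
    - [0,-16.1,-4]
  rotation:
    - [0,0,0]
    - [0,0,0]
    - [0,0,0]
    - [0,0,0]
    - [0,0,0]
    - [0,0,0]
    - [0,0,0]
    - [0,0,0]
  claw: 1

```text
clock: 40.73
position: [0.4705, -0.1314, 0.1674]
ee_rot: [-0.196, -3.135, -0.001]
force: [0.2, 0.3, 0.5]
width: 0.003
```

```bash
python3 snap.py 28 wrist scene; python3 - <<'E'
from h import *
p,d,K,E=load("pics/scene28.npz")
cv2.imwrite("pics/s28z.png",cv2.resize(p[130:310,180:400][:,:,::-1],None,fx=3.2,fy=3.2,interpolation=cv2.INTER_CUBIC))
E
```

```text
{'clock': 40.733, 'joint_pos': [-0.273, 0.211, -0.199, 1.161, 0.0, -0.148], 'position': [0.47, -0.131, 0.167], 'ee_rot': [-0.196, -3.135, -0.001], 'force': [0.24, 0.335, 0.532], 'width': 0.003}
```

View pics/wrist28.png

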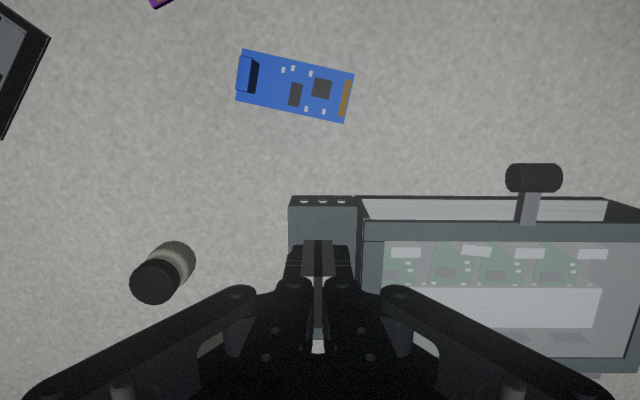

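View pics/s28z.png

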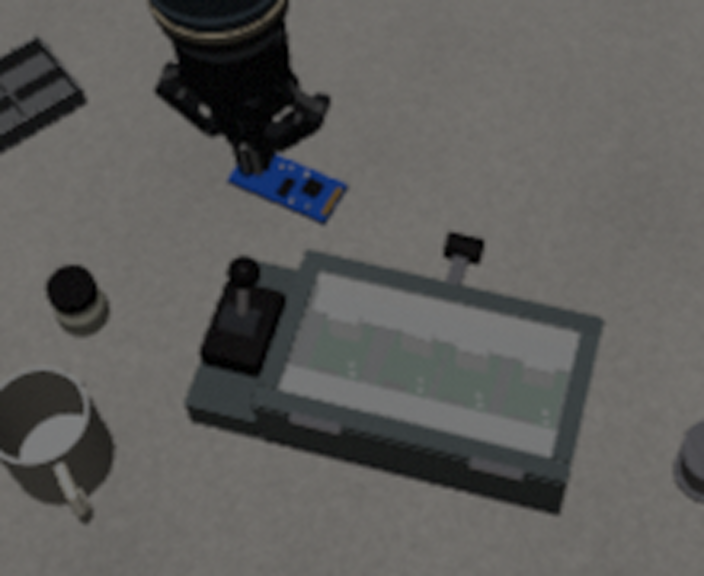

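Call:
apply_moves:
  travel:
    - [0,0,-3]
    - [0,0,-6]
    - [0,0,-7.7]
    - [0,0,-7.7]
    - [0,0,-7.7]
  rotation:
    - [0,0,0]
    - [0,0,0]
    - [0,0,0]
    - [0,0,0]
    - [0,0,0]

```text
clock: 41.25
position: [0.4706, -0.1317, 0.0908]
ee_rot: [-0.195, -3.135, -0.0]
force: [0.5, -0.3, 0.5]
width: 0.001
```

Call:
apply_moves:
  travel:
    - [1.5,-0.18,0]
    - [3,-0.36,0]
    - [4,-0.5,0]
    - [5,-0.62,0]
    - [6,-0.74,0]
    - [7,-0.85,0]
    - [7.5,-0.95,0]
    - [7.5,-0.95,0]
  rotation:
    - [0,0,0]
    - [0,0,0]
    - [0,0,0]
    - [0,0,0]
    - [0,0,0]
    - [0,0,0]
    - [0,0,0]
    - [0,0,0]

```text
clock: 41.92
position: [0.5472, -0.1419, 0.0917]
ee_rot: [0.196, 3.133, -0.001]
force: [-0.6, 0.5, -0.0]
width: -0.003
```

Call:
apply_moves:
  travel:
    - [0.6,-0.08,0]
    - [1.2,-0.15,0]
    - [1.6,-0.2,0]
    - [1.6,-0.2,0]
  rotation:
    - [0,0,0]
    - [0,0,0]
    - [0,0,0]
    - [0,0,0]

```text
clock: 42.25
position: [0.5541, -0.1423, 0.0886]
ee_rot: [-0.197, -3.12, -0.003]
force: [-44.1, 10.3, 12.2]
width: 0.003
```

```bash
python3 snap.py 29 scene; python3 - <<'E'
from h import *
p,d,K,E=load("pics/scene29.npz")
cv2.imwrite("pics/s29z.png",cv2.resize(p[130:310,180:400][:,:,::-1],None,fx=3.2,fy=3.2,interpolation=cv2.INTER_CUBIC))
E
```

```text
{'clock': 42.25, 'joint_pos': [-0.251, 0.437, -0.089, 1.06, -0.001, -0.125], 'position': [0.554, -0.142, 0.089], 'ee_rot': [-0.197, -3.12, -0.003], 'force': [-44.061, 10.305, 12.24], 'width': 0.003}
```

View pics/s29z.png

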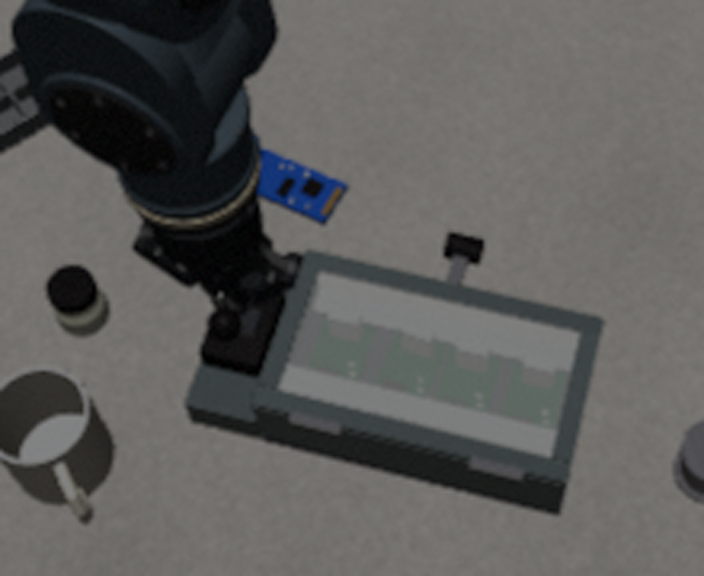

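At the stop (44 N at the fingers). Back off, rise and look.

Call:
apply_moves:
  travel:
    - [-1.5,0.2,0]
    - [-4,0.5,0]
    - [-7,0.9,3]
    - [-10,1.2,6]
    - [-12,1.5,10]
    - [-12,3,13]
    - [-12,3,13]
    - [-12,3,13]
  rotation:
    - [0,0,0]
    - [0,0,0]
    - [0,0,0]
    - [0,0,0]
    - [0,0,0]
    - [0,0,0]
    - [0,0,0]
    - [0,0,0]

```text
clock: 42.97
position: [0.4426, -0.1138, 0.2227]
ee_rot: [0.196, 3.131, -0.001]
force: [0.4, -0.1, -0.7]
width: -0.002
```

```bash
python3 snap.py 30 scene top wrist; python3 - <<'E'
from h import *
p,d,K,E=load("pics/scene30.npz")
cv2.imwrite("pics/s30z.png",cv2.resize(p[130:310,180:400][:,:,::-1],None,fx=3.2,fy=3.2,interpolation=cv2.INTER_CUBIC))
p,d,K,E=load("pics/top30.npz")
cv2.imwrite("pics/t30z.png",cv2.resize(p[130:225,255:390][:,:,::-1],None,fx=5.5,fy=5.5,interpolation=cv2.INTER_CUBIC))
E
```

```text
{'clock': 42.967, 'joint_pos': [-0.252, 0.122, -0.166, 1.278, 0.0, -0.126], 'position': [0.443, -0.114, 0.223], 'ee_rot': [0.196, 3.131, -0.001], 'force': [0.375, -0.144, -0.666], 'width': -0.002}
```

View pics/s30z.png

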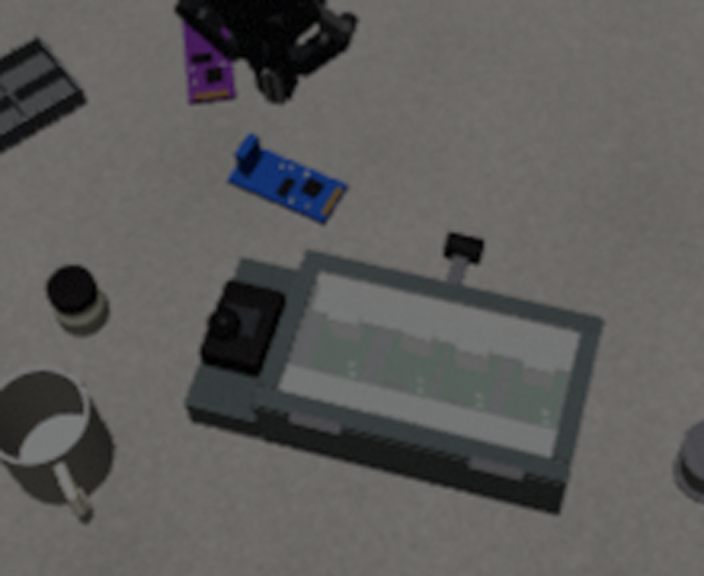

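View pics/t30z.png

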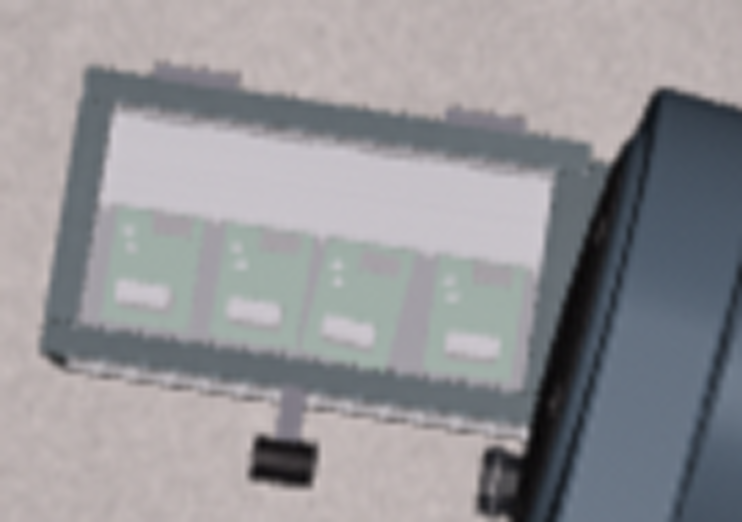

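View pics/wrist30.png

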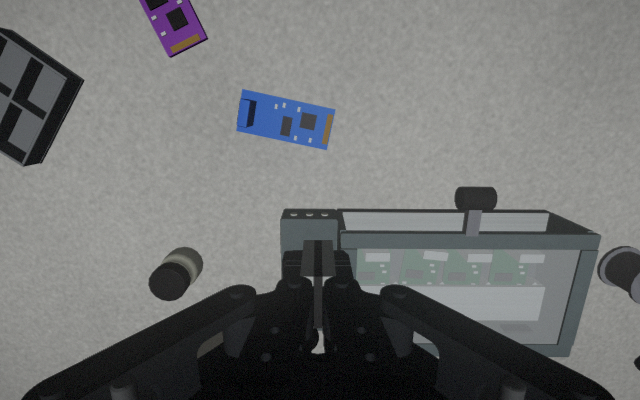

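```bash
python3 - <<'E'
from h import *
p,d,K,E=load("pics/scene30.npz")
print(D(onz(K,E,180+225/3.2,130+322/3.2,.106)))
p,d,K,E=load("pics/scene28.npz")
print("off",D(onz(K,E,180+243/3.2,130+271/3.2,.106)))
E
```

```text
[ 0.0234 -0.1545]
off [-0.0222 -0.1557]
```

```bash
python3 - <<'E'
from plant import readout, r
s=readout.state(); print(s["clock"],s["force"])
print(r.finish_job())
E
```

```text
43.1167 [-1.19206022 -0.24945477  1.19265393]
the job is handed in; nothing more can be done
None
```

I completed every step and handed the job in at 43 s. No verdict was reported.

- **Hinge check:** I lifted the lid about half way and let go, and it stayed there by itself for about two seconds. Then I opened it upright and let go.
- **Boards:** Four loose boards were present, and each one is home, gold edge first, in a bay of its own. I shut the lid afterwards.
- **Lid:** The wrist camera's depth puts it within 1 mm of its height at the start, when it was shut.
- **Switch:** I pushed the toggle to its end stop, where the fingers felt about 44 N. The scene camera shows its tip moved about 46 mm of the nominal 48 mm, or roughly 0.95 rad.
- **Other things:** I did not touch the other bench items or the blue and purple look-alikes, and they looked unmoved in the last pictures.

**One board disagreed:** The board in bay 1 was knocked aside after I had placed it. It now sits about 5° askew (0.09 rad, limit 0.2) and a few millimetres to the side. Its rear corner is still about 1 mm clear of the sill, and its origin is at about dock x = 4 mm. It appears to lie flat and within the limits, so I left it. The other three are straight, with their rear edges 4 to 5 mm clear of the sill.

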